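# Load the badge press: dish die in first, punch die behind it

## Task

Load the two dies into the feed guide of the badge press. The dish die (flat-topped, stored on edge in the wire rack) goes in first: stand it on its base on the open bench and let go of it there, take it again by its sides, set it down in the near seat of the guide and slide it under the lips until it is fully home against the end stop. Then set the punch die (the one with the round steel button on top) flat in the near seat behind it; leave the shells, the pen cup and the marker where they are.

Things in the scene. Friction and masses are not known exactly. Their poses are not given: they have to be found in the camera images.
- feed_guide: Fixed metal feed guide, in one piece with a grey C-frame badge press. Origin at bench level under the near seat; local +x is the feed direction, to the end stop and press; z up. Base plate x -50 to 106 mm, y +-46 mm, its top (seat floor) 12 mm above the bench. Press from x = 106 mm on: anvil 42 mm high, head from x = 116 mm at 117 to 260 mm above the bench, lever to 410 mm.
- near_seat (a point): Where the middle of a die's underside comes in the near seat: on the floor, 3 mm behind the guide's origin; axes as the guide. Open above; walls 8 mm high above the floor: sides with inner faces at y = +-30.5 mm, 9 mm thick, and a rear sill at guide x -45 to -35 mm. It holds one die only: with the dish die home, 64 mm are left between it and the sill.
- far_seat (a point): Where the middle of the dish die's underside comes when home against the end stop: on the floor, 60 mm ahead of near_seat. From guide x = 33 mm the side walls are 48 mm high, 64 mm apart, with lips reaching in to y = +-19 mm, 40 to 48 mm above the floor, so a die gets in only by sliding from the near seat; the punch die's button does not pass the lips.
- end_stop (a point): Middle of the end stop's face at floor level, at guide x = 85 mm; the stop is 48 mm high and 79 mm wide. Axes as the guide.
- rack: Fixed low die rack, base 75 x 170 mm, 6 mm thick. Origin at bench level in mid slot. The slot runs along local y, 40 mm wide, its ends open, between a lip at x -25 to -20 mm, 24 mm high above the bench, and a wire fence at x 20 to 26 mm: 6 mm wires 32 and 70 mm above the bench, uprights at y = +-80 mm, top at 73 mm.
- dish_die: Bare metal block 56 x 56 mm, 36 mm high, flat top with a dark round mark, about 0.25 kg. Origin mid base, z from base to top. Starts on edge in the rack: z level, pointing to the fence (rack +x), middle 34 mm above the bench; its sides 56 mm apart along rack y are free for the fingers. Let go with a base edge on the bench and z 45 degrees up, it falls onto its base. Sliding it may take up to 10 N.
- punch_die: Bare metal block 56 x 56 mm, 36 mm high, with a round steel button on top, 44 mm across and 16 mm high (52 mm in all); about 0.36 kg. Origin at the middle of its underside, z up. Stands upright on the bench.
- shells: Bystander: a stack of round tin badge shells, 56 mm across, 42 mm high, origin at the middle of its underside.
- pen_cup: Bystander: white cup 72 mm across and 95 mm high with pens to 150 mm, origin at the middle of its underside.
- marker: Bystander: black marker lying on the bench, 135 x 14 x 13 mm along its x, origin at the middle of its underside.
Things that resemble listed ones, but are neither listed nor needed, are in the scene too. What is shaped like the punch_die but orange is not meant.

How it is judged:
By the outcome, as a careful person would: the job done as asked, in the order asked, and still so for the second after the job is handed in, with the robot touching nothing.
It also fails if it takes over 67 s, if anything falls off the work surface, if the arm or the gripper's body presses on something with over 40 N, if the wrist force passes 120 N, or if a joint passes its speed limit or range.

## Robot

A 6-joint arm with a two-finger parallel gripper is mounted at the origin on the work surface. World frame = base frame: x ahead of the robot, y to its left, z up, the work surface at z = 0. Lengths are in m, angles in rad, forces in N, time in s.
With the tool pointing down it reaches from about 0.275 to 0.725 m from the base axis. Payload 5.6 kg.
Tool frame: the origin (TCP) lies at the very end of the fingers, on their centre line; the grasp point (between the pads) lies 19 mm behind it; x points along the fingers, z is the direction in which the jaws open and shut, and the axes are right-handed (so a half turn about x gives the same grasp; the last joint's range is limited). The gripper opens to 85 mm and grips with 20 to 120 N. Pads are 22 mm wide; open, the fingers measure 114 mm over their backs; the gripper's body (76 mm by 85 mm) begins 54 mm behind the grasp point. The pads swing forward as they close: fully open they stand 13 mm farther back than shut.
Start: joints at [1.608, 0.255, 0.108, 0, -1.424, -0.285], TCP at [0.135, 0.533, 0.231] pointing down, gripper open.
Joint ranges: [-2.95, 2.95], [-1.21, 1.97], [-1.09, 1.5], [-2.87, 1.71], [-2.94, -0.07], [-3.05, 3.05]. Speed limits (rad/s): [2.57, 2.57, 3.14, 3.14, 3.14, 3.14].

## Interface

Orientations are given as [roll, pitch, yaw] about the fixed x, y, z axes, in that order (R = Rz(yaw) Ry(pitch) Rx(roll)).
In Python, from rig import telemetry, imaging, job gives the robot as it stands.
- The arm moves only by the tool drive_tool, never from a script. Its argument "series" is a list of rows, each a list of 3 entries, a list of its own where there are three numbers: the shift along the world's x, y, z in units of 25 mm (1.0 is 25 mm), then the turn, a rotation vector about the world's x, y, z in units of 10 degrees (1.0 is 10 degrees), then the gripper's target within -1 to 1 (shut at 1, half-way at 0, fully open at -1). A call has 1 to 20 rows; each row is the pose to reach, as a shift and turn from the pose commanded when the call began; what a row does not reach only later rows make up. A row lasts 1/8 s, in which the tool goes at most 62.5 mm and 10.7 degrees, less where a joint would pass 70% of its speed; a pose out of reach is approached as far as the arm can. A call with a gripper value outside its range is refused whole. The fingers move at their own pace and stop on an object; "newtons" is the grip in N (left out, the last holds). Time passes only in rows, so rows that repeat a pose let the fingers close. It gives the time, the measured TCP pose, the force and the opening at its end, in the units of the state.
- telemetry.read_state(): the state, without advancing time (a new reading comes with each control period).
- imaging.read_camera(name): name is "side" or "top" or "wrist"; returns a dict with "img" (480x640x3 uint8, blue, green, red), "z_map" (480x640 float32, m along the optical axis (not along the pixel's ray), 0 where there is no reading), "camera_matrix" (3x3 intrinsics, pixels), "position" and "rotation" of the camera in the world; the wrist camera has in their place "hand_eye" (4x4, takes a point from camera to tool coordinates, whose origin is the TCP and whose axes are the tool frame's). Camera axes: x right, y down, z forward; pixel columns grow to the right and rows downward; lengths in m; the calibration is good to about 2 mm. A picture is of the moment at which its call begins: read the wrist's pose just before it.
- job.close_job(): hands the job in, once; it reports no verdict.
The state is a dict: "time_s": time; "qpos": joint angles; "dq": joint speeds; "effort": joint torques, N m; "position": TCP position; "tool_rot": TCP orientation; "contact_force": force on the tool from outside, world axes, zero at the start; "wrist_torque": the same for the moment, N m; "gripper_width": finger opening in m.
Only numpy, scipy, OpenCV 4.12 (cv2) and the standard library are available. Lean on these libraries where they do the work, as an engineer would, in place of code of your own. Each camera call takes 0.05 s, during which the arm holds its last target.

## Working session

There is one attempt and no reset: what is moved stays moved. The work goes in short steps, Python scripts to look and compute and a tool call to move; the robot and the scene stay as the last step left them, time stands still between calls to the robot, and variables do not carry over. Pictures are saved under pics/ and viewed, and the job is handed in when it is done.

Besides the shell and the picture viewer there is one more tool, called after "Emit:" as name([rows], argument=value, ...), one row to a line, values as JSON. drive_tool: Moves the arm, as the interface text tells. Its arguments: {"type":"object","properties":{"series":{"type":"array","items":{"type":"array"}},"newtons":{"type":"number"}},"required":["series"]}

```bash
ls; mkdir -p pics
python3 - <<'E'
from rig import telemetry, imaging
import cv2,numpy as np
s=telemetry.read_state();print({k:np.round(v,3).tolist() for k,v in s.items()})
for n in ["side","top","wrist"]:
    c=imaging.read_camera(n);cv2.imwrite(f"pics/{n}0.png",c["img"]);np.savez(f"/tmp/{n}0.npz",**c)
    print(n,c["camera_matrix"].round(1).tolist(),[np.round(c[k],3).tolist() for k in c if k in("position","rotation","hand_eye")])
E
```

```text
pics
{'time_s': 0.0, 'qpos': [1.608, 0.256, 0.107, -0.0, -1.424, -0.285], 'dq': [0.0, 0.0, 0.0, -0.002, -0.0, 0.002], 'effort': [0.0, -38.663, 23.794, 5.365, -0.006, -0.0], 'position': [0.135, 0.533, 0.23], 'tool_rot': [0.04, 1.569, -1.779], 'contact_force': [0.732, 0.23, 0.584], 'wrist_torque': [-0.003, 0.018, -0.032], 'gripper_width': 0.085}
side [[520.9, 0.0, 316.9], [0.0, 520.9, 225.8], [0.0, 0.0, 1.0]] [[0.286, -0.742, 0.649], [-2.211, -0.012, -0.357]]
top [[507.0, 0.0, 327.5], [0.0, 507.0, 235.5], [0.0, 0.0, 1.0]] [[0.373, 0.003, 1.056], [-2.958, -0.002, -1.589]]
wrist [[333.5, 0.0, 317.7], [0.0, 333.5, 234.3], [0.0, 0.0, 1.0]] [[[-0.001, -0.265, 0.964, -0.142], [-0.001, -0.964, -0.265, 0.067], [1.0, -0.001, 0.001, -0.001], [0.0, 0.0, 0.0, 1.0]]]
```

View pics/side0.png

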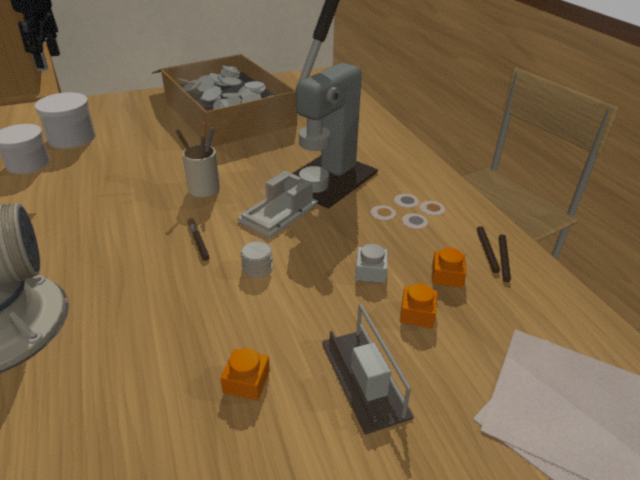

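View pics/top0.png

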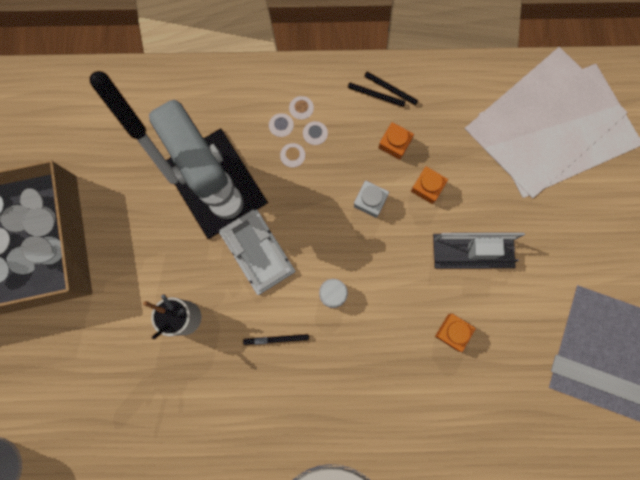

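View pics/wrist0.png

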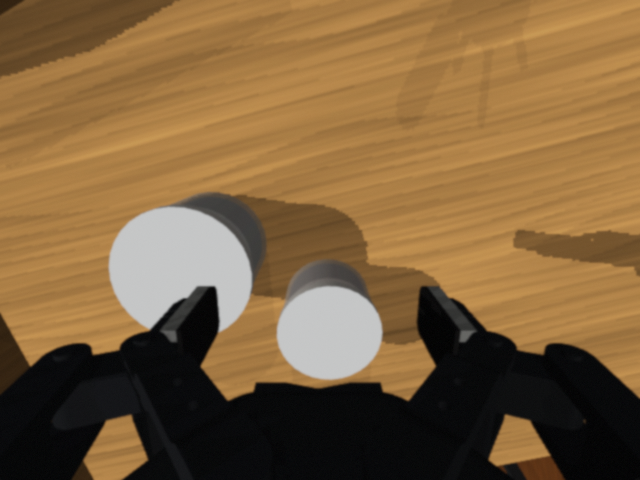

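```bash
cat > h.py <<'E'
import numpy as np,cv2
from scipy.spatial.transform import Rotation as R
def load(n): return dict(np.load(f"/tmp/{n}.npz"))
def pose(c,tcp=None):
    if "position" in c: return R.from_euler("xyz",c["rotation"]).as_matrix(),c["position"]
    T=R.from_euler("xyz",tcp[1]).as_matrix();h=c["hand_eye"]
    return T@h[:3,:3],T@h[:3,3]+tcp[0]
def cloud(c,tcp=None):
    A,p=pose(c,tcp);K=c["camera_matrix"];v,u=np.mgrid[:480,:640];z=c["z_map"]
    P=np.stack([(u-K[0,2])/K[0,0]*z,(v-K[1,2])/K[1,1]*z,z],-1)
    W=P@A.T+p;W[z==0]=np.nan;return W
def ray(c,uv,h,tcp=None):
    A,p=pose(c,tcp);K=c["camera_matrix"];uv=np.atleast_2d(np.asarray(uv,float))
    d=np.c_[(uv[:,0]-K[0,2])/K[0,0],(uv[:,1]-K[1,2])/K[1,1],np.ones(len(uv))]@A.T
    t=(h-p[2])/d[:,2];return p+d*t[:,None]
E
python3 - <<'E'
from h import *
c=load("top0");W=cloud(c)
for n in["top0","side0"]:
    c=load(n);W=cloud(c);z=W[...,2]
    print(n,np.isnan(z).mean(),np.nanmedian(z[300:450,200:400]))
    m=np.clip(np.nan_to_num(z)*255/0.12,0,255).astype(np.uint8)
    cv2.imwrite(f"pics/h_{n}.png",cv2.applyColorMap(m,cv2.COLORMAP_JET))
c=load("top0")["img"];cv2.imwrite("pics/crop1.png",np.hstack([cv2.resize(c[190:310,190:310],(400,400),interpolation=2),cv2.resize(c[170:290,400:520],(400,400),interpolation=2)]))
s=load("side0")["img"];cv2.imwrite("pics/crop2.png",np.hstack([cv2.resize(s[150:270,220:340],(400,400),interpolation=2),cv2.resize(s[310:430,310:430],(400,400),interpolation=2)]))
E
```

```text
top0 0.004055989583333333 0.0003018910459433588
side0 0.0037890625 0.0007123619685211469
```

View pics/crop1.png

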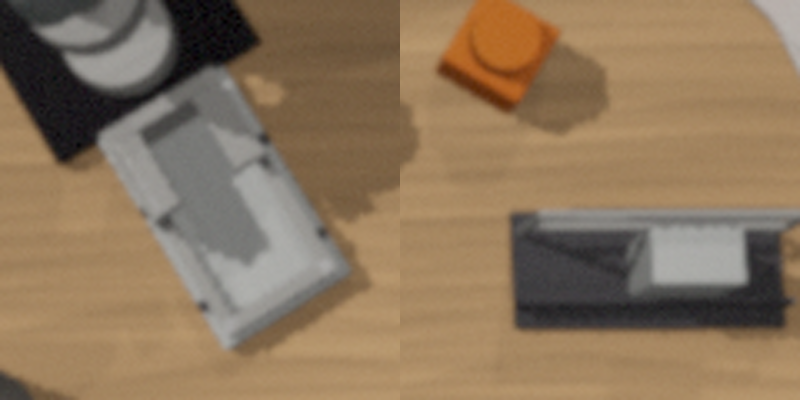

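View pics/crop2.png

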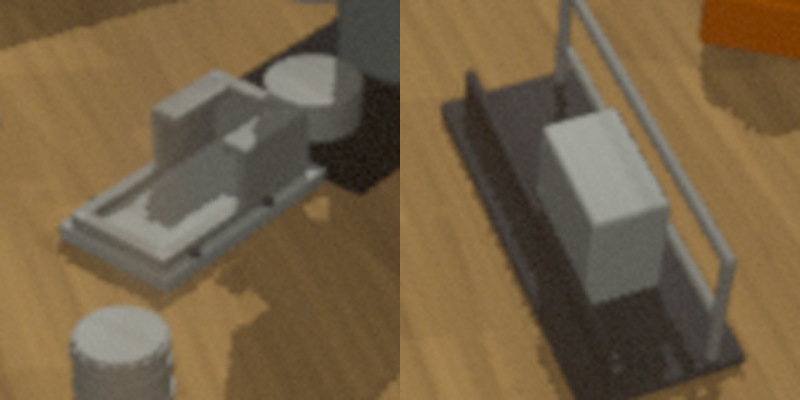

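View pics/h_top0.png

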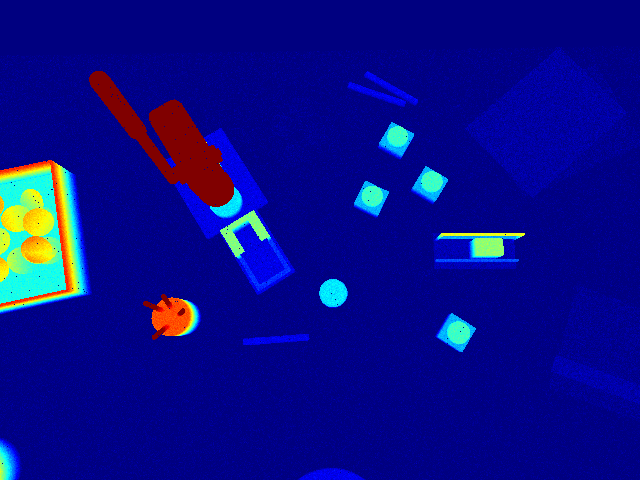

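Run:
```python
from h import *
def rect(P):
    (c,s,a)=cv2.minAreaRect((P[:,:2]*1000).astype(np.float32));return np.round(c,1),np.round(s,1),round(a,1),len(P)
for n in["top0","side0"]:
    W=cloud(load(n)).reshape(-1,3);x,y,z=W.T
    def show(t,b,lo,hi):
        m=(x>b[0])&(x<b[1])&(y>b[2])&(y<b[3])&(z>lo)&(z<hi);P=W[m]
        if len(P)>5: print(n,t,rect(P),"z",np.round(1000*np.median(P[:,2]),1),"med",np.round(1000*np.median(P[:,:2],0),1))
    # approx regions via top
    show("die top",(.28,.367,-.42,-.22),.056,.068)
    show("fence top",(.28,.42,-.45,-.2),.0695,.078)
    show("lip top",(.28,.42,-.45,-.2),.021,.027)
    show("rackbase",(.28,.42,-.45,-.2),.004,.009)
    show("punch body",(.4,.5,-.16,-.03),.033,.039)
    show("punch btn",(.4,.5,-.16,-.03),.048,.056)
    show("guide base",(.2,.5,.03,.25),.010,.0145)
    show("guide wall",(.2,.45,.03,.25),.018,.022)
    show("guide hi",(.2,.45,.03,.25),.057,.063)
    show("shells",(.2,.35,-.06,.04),.039,.045)
    show("pencup",(.2,.35,.24,.4),.09,.1)
    show("marker",(.15,.25,.0,.2),.009,.016)
    show("orange",(.1,.25,-.35,-.2),.048,.056)
```

```text
top0 lip top (array([ 357.4, -234.4]), array([71. , 33.2]), 14.0, 20) z 24.0 med [ 365.6 -229.8]
top0 rackbase (array([ 350.1, -324.9]), array([249.1, 139. ]), 89.9, 200) z 4.6 med [ 337.6 -321.1]
top0 punch body (array([443.6, -35.2]), array([ 5.2, 33.6]), 85.5, 10) z 38.5 med [439.6 -34.6]
top0 guide base (array([424.5, 106.5]), array([153. , 133.2]), 1.3, 686) z 12.5 med [455.5 121.4]
side0 lip top (array([ 365.8, -274.7]), array([74. , 36.9]), 9.3, 131) z 23.9 med [ 355.9 -277.3]
side0 rackbase (array([ 329.4, -296. ]), array([157. ,  51.8]), 43.6, 98) z 6.1 med [ 353.7 -276.7]
side0 punch body (array([444.4, -35.8]), array([11.2, 38.2]), 89.9, 55) z 35.4 med [442.6 -36.3]
side0 guide base (array([423.9, 106.7]), array([154.3, 135.7]), 1.5, 503) z 12.6 med [445.5 115.5]
```

Run:
```python
from h import *
W=cloud(load("top0"))
for t,(u,v) in dict(die=(488,246),fence=(480,235),lip=(475,261),punch=(371,196),gnear=(262,270),ghi=(233,240),shells=(333,293),cup=(172,317),marker=(275,340),orange=(457,330),o2=(430,182)).items(): print(t,W[v,u].round(4))
```

```text
die [ 0.531  -0.321   0.0617]
fence [ 0.5517 -0.3037  0.0715]
lip [ 0.5061 -0.304   0.0251]
punch [ 0.6408 -0.0931  0.0493]
gnear [0.4966 0.1337 0.0137]
ghi [0.5522 0.186  0.0599]
shells [ 0.4445 -0.0114  0.0458]
cup [0.4016 0.2909 0.0957]
marker [0.3547 0.1066 0.0141]
orange [ 0.3681 -0.2516  0.0507]
o2 [ 0.6677 -0.2151  0.052 ]
```

Run:
```python
from h import *
def rect(P):
    (c,s,a)=cv2.minAreaRect((P[:,:2]*1000).astype(np.float32));return np.round(c,1),np.round(s,1),round(a,1),len(P)
for n in["top0","side0"]:
    W=cloud(load(n)).reshape(-1,3);x,y,z=W.T
    def show(t,b,lo,hi):
        m=(x>b[0])&(x<b[1])&(y>b[2])&(y<b[3])&(z>lo)&(z<hi);P=W[m]
        if len(P)>5: print(n,t,rect(P),"z",np.round(1000*np.median(P[:,2]),1),"med",np.round(1000*np.median(P[:,:2],0),1))
    show("die top",(.48,.543,-.42,-.22),.058,.067)
    show("fence top",(.54,.57,-.45,-.2),.069,.078)
    show("lip top",(.48,.52,-.45,-.2),.022,.027)
    show("rackbase",(.47,.58,-.45,-.2),.0045,.009)
    show("punch body",(.58,.7,-.14,-.04),.033,.039)
    show("punch btn",(.58,.7,-.14,-.04),.049,.056)
    show("guide base",(.43,.6,.05,.25),.010,.0145)
    show("guide wall",(.43,.6,.05,.25),.0185,.0215)
    show("guide hi",(.4,.62,.05,.25),.058,.062)
    show("shells",(.4,.5,-.06,.04),.039,.049)
    show("pencup",(.3,.5,.24,.4),.09,.1)
    show("marker",(.33,.38,.0,.2),.009,.016)
    show("orange",(.3,.45,-.35,-.2),.048,.056)
```

```text
top0 die top (array([ 527.8, -322.9]), array([56.5, 30.2]), 89.8, 427) z 61.9 med [ 527.4 -322.9]
top0 fence top (array([ 553.5, -308.8]), array([164. ,   5.3]), 89.1, 237) z 72.6 med [ 553.4 -308.4]
top0 lip top (array([ 511.4, -308.8]), array([169.1,  10.9]), 89.0, 205) z 23.9 med [ 508.5 -308.5]
top0 rackbase (array([ 524.5, -324.9]), array([108.6, 245.9]), 0.3, 1200) z 6.3 med [ 522.8 -281.7]
top0 punch body (array([641.5, -94.5]), array([55.6, 56.7]), 63.2, 305) z 36.0 med [634.1 -91.4]
top0 punch btn (array([641. , -94.9]), array([41.3, 41.2]), 87.7, 314) z 52.3 med [641.7 -94.6]
top0 guide base (array([546.6, 157.8]), array([198.8, 109.3]), 41.1, 1598) z 12.3 med [529.8 144. ]
top0 guide wall (array([529.2, 141.9]), array([130.9,  80.6]), 31.4, 288) z 20.1 med [493.  116.3]
top0 guide hi (array([566.4, 163.7]), array([63.9, 78.8]), 31.4, 532) z 60.1 med [571.7 172. ]
top0 shells (array([446. , -10.5]), array([53.6, 53.6]), 43.7, 565) z 42.6 med [446.5 -11. ]
top0 pencup (array([403.6, 293.9]), array([70.9, 69.6]), 51.1, 953) z 95.8 med [401.1 290.9]
top0 marker (array([356.3, 
[... 742 characters left out ...]
 52.2 med [639.2 -96.9]
side0 guide base (array([527.3, 134.8]), array([140.4,  92.3]), 27.2, 914) z 12.5 med [522.5 135.3]
side0 guide wall (array([528. , 139.8]), array([132. ,  82.7]), 29.3, 303) z 20.1 med [499.2 117.8]
side0 guide hi (array([565. , 163.5]), array([65.8, 81.6]), 31.6, 362) z 60.3 med [569.5 166.6]
side0 shells (array([444.4, -12.9]), array([54.1, 54. ]), 63.3, 462) z 42.6 med [444.2 -14.7]
side0 pencup (array([399.7, 291.3]), array([66.4, 71.3]), 62.5, 379) z 95.9 med [397.8 283.9]
side0 marker (array([354.8, 105. ]), array([ 14.6, 135.8]), 2.9, 295) z 12.9 med [354.8 100.5]
side0 orange (array([ 362.5, -256.3]), array([42.6, 42.7]), 37.8, 608) z 52.1 med [ 362.5 -257.6]
```

```bash
cat >> h.py <<'E'
def st():
    from rig import telemetry
    s=telemetry.read_state();return s
def down(yawz):
    """tool x down, tool z horizontal at yaw (deg)"""
    a=np.deg2rad(yawz);x=np.array([0,0,-1.]);z=np.array([np.cos(a),np.sin(a),0]);return np.c_[x,np.cross(z,x),z]
def plan(p,Rt):
    s=st();Rc=R.from_euler("xyz",s["tool_rot"]);d=(np.asarray(p)-s["position"])/.025
    rv=(R.from_matrix(Rt)*Rc.inv()).as_rotvec(degrees=True)/10
    print("t",round(s["time_s"],2),"shift",d.round(2).tolist(),"turn",rv.round(2).tolist())
def rep():
    s=st();M=R.from_euler("xyz",s["tool_rot"]).as_matrix()
    print("t",round(s["time_s"],2),"pos",(s["position"]*1000).round(1) if hasattr(s["position"],"round") else s["position"],"xax",M[:,0].round(3),"zax",M[:,2].round(3),"yawz",np.rad2deg(np.arctan2(M[1,2],M[0,2])).round(2),"q",np.round(s["qpos"],2),"F",np.round(s["contact_force"],1),"w",s["gripper_width"])
E
python3 - <<'E'
from h import *
rep()
plan([.42,.09,.25],down(31.4))
plan([.42,.09,.25],down(121.4))
plan([.42,.09,.25],down(-58.6))
E
```

```text
t 0.15 pos [134.8 532.9 230.6] xax [-0.    -0.001 -1.   ] zax [-0.245 -0.969  0.001] yawz -104.2 q [ 1.61  0.26  0.11 -0.   -1.42 -0.28] F [ 0.2 -0.3 -0.7] w 0.08540806070597559
t 0.15 shift [11.41, -17.71, 0.77] turn [0.01, 0.01, 13.56]
t 0.15 shift [11.41, -17.71, 0.77] turn [0.0, -0.01, -13.44]
t 0.15 shift [11.41, -17.71, 0.77] turn [0.01, 0.0, 4.56]
```

Emit:
drive_tool([
  [[2,-2.2,1.6],[0,0,-1],-1],
  [[4,-4.5,1.6],[0,0,-2],-1],
  [[6,-7,1.6],[0,0,-3],-1],
  [[8,-9.5,1.6],[0,0,-4],-1],
  [[10,-12,1.6],[0,0,-5],-1],
  [[12,-14.5,1.6],[0,0,-6],-1],
  [[14,-16.7,1.6],[0,0,-7],-1],
  [[14,-16.7,1.6],[0,0,-8],-1],
  [[14,-16.7,1.6],[0,0,-9],-1],
  [[14,-16.7,1.6],[0,0,-10],-1],
  [[14,-16.7,1.6],[0,0,-11],-1],
  [[14,-16.7,1.6],[0,0,-12],-1],
  [[14,-16.7,1.6],[0,0,-13],-1],
  [[14,-16.7,1.6],[0,0,-13.44],-1],
  [[14,-16.7,1.6],[0,0,-13.44],-1],
])

```text
time_s: 2.02
position: [0.4847, 0.1157, 0.271]
tool_rot: [1.249, 1.57, -2.915]
contact_force: [0.2, -1.3, 0.5]
gripper_width: 0.0855
```

```bash
cat >> h.py <<'E'
def snap(n,tag):
    from rig import imaging
    s=st();c=imaging.read_camera(n);cv2.imwrite(f"pics/{tag}.png",c["img"])
    tcp=(np.array(s["position"]),np.array(s["tool_rot"]));np.savez(f"/tmp/{tag}.npz",p=tcp[0],r=tcp[1],**c);return c,tcp
def rect(P):
    (c,s,a)=cv2.minAreaRect((P[:,:2]*1000).astype(np.float32));return np.round(c,1),np.round(s,1),round(a,1),len(P)
def show(W,t,b,lo,hi):
    W=W.reshape(-1,3);x,y,z=W.T
    P=W[(x>b[0])&(x<b[1])&(y>b[2])&(y<b[3])&(z>lo)&(z<hi)]
    if len(P)>5: print(t,rect(P),"z",np.round(1000*np.median(P[:,2]),1),"med",np.round(1000*np.median(P[:,:2],0),1))
E
python3 - <<'E'
from h import *
rep()
c,t=snap("wrist","wg");W=cloud(c,t)
show(W,"base",(.43,.6,.05,.25),.010,.0145)
show(W,"wall",(.43,.6,.05,.25),.018,.022)
show(W,"hi",(.4,.62,.05,.25),.0575,.0625)
E
```

```text
t 2.02 pos [484.7 115.7 271. ] xax [-0.001 -0.    -1.   ] zax [-0.522  0.853  0.   ] yawz 121.44 q [ 0.55  0.14  0.07 -0.   -1.5  -1.57] F [ 0.2 -1.3  0.5] w 0.08553931793351828
base (array([547.1, 157.3]), array([200.1, 110.3]), 41.7, 5160) z 11.5 med [527.3 141.1]
wall (array([530.8, 140.4]), array([130.9,  79. ]), 31.4, 1397) z 19.5 med [494.6 114.4]
hi (array([567.6, 162.9]), array([63.5, 79.1]), 31.4, 2045) z 59.5 med [571.  171.1]
```

View pics/wg.png

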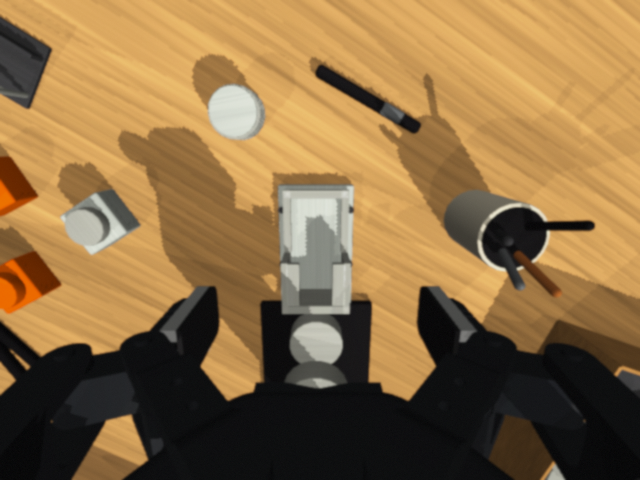

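Emit:
drive_tool([
  [[0,-2.4,0],[0,0,-0.6],-1],
  [[0,-4.8,-0.5],[0,0,-1.2],-1],
  [[0,-7.2,-1],[0,0,-1.8],-1],
  [[0.3,-9.6,-1.5],[0,0,-2.4],-1],
  [[0.6,-12,-2],[0,0,-3],-1],
  [[1,-14.4,-2],[0,0,-3.23],-1],
  [[1,-16.8,-2],[0,0,-3.23],-1],
  [[1,-17.4,-2],[0,0,-3.23],-1],
  [[1,-17.4,-2],[0,0,-3.23],-1],
  [[1,-17.4,-2],[0,0,-3.23],-1],
])

```text
time_s: 3.32
position: [0.5101, -0.3182, 0.2215]
tool_rot: [-0.855, 1.57, 0.702]
contact_force: [1.2, 1.0, 0.3]
gripper_width: 0.0854
```

Run:
```python
from h import *
rep()
c,t=snap("wrist","wr");W=cloud(c,t)
show(W,"dietop",(.48,.548,-.40,-.25),.056,.067)
show(W,"fence",(.545,.57,-.45,-.2),.069,.078)
show(W,"lip",(.49,.53,-.45,-.2),.021,.027)
show(W,"base",(.47,.60,-.45,-.2),.004,.009)
```

```text
t 3.33 pos [ 510.1 -318.2  221.5] xax [ 0.  0. -1.] zax [0.014 1.    0.   ] yawz 89.2 q [-0.3   0.36  0.23 -0.   -1.44 -1.29] F [1.2 1.  0.3] w 0.08541754497617685
dietop (array([ 530.7, -324.5]), array([56.1, 34.8]), 89.1, 2115) z 61.5 med [ 529.9 -324.6]
fence (array([ 554.6, -310.1]), array([164.6,   6.5]), 89.3, 1189) z 71.7 med [ 554.1 -310.9]
lip (array([ 510.5, -310.3]), array([169.5,   7.8]), 89.1, 887) z 23.3 med [ 509.5 -310.5]
base (array([ 531.7, -310. ]), array([170.1,  74.7]), 89.2, 5680) z 5.6 med [ 526.5 -286.2]
```

View pics/wr.png

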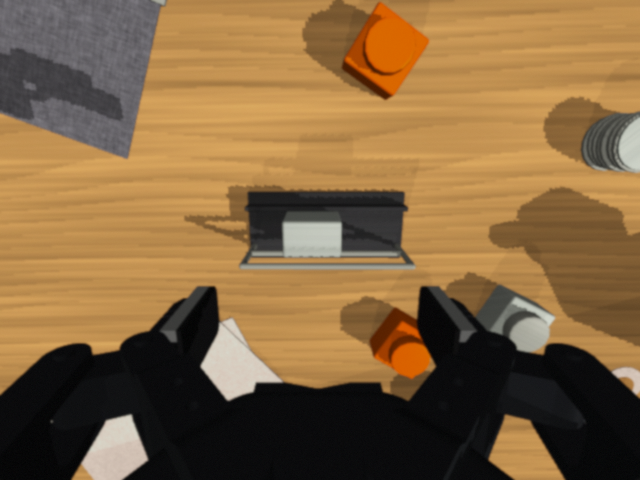

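Emit:
drive_tool([
  [[0.8,-0.23,-1],[0,0,0],-1],
  [[0.8,-0.23,-2.5],[0,0,0],-1],
  [[0.8,-0.23,-4],[0,0,0],-1],
  [[0.8,-0.23,-5.5],[0,0,0],-1],
  [[0.8,-0.23,-6.5],[0,0,0],-1],
  [[0.8,-0.23,-7.5],[0,0,0],-1],
  [[0.8,-0.23,-8.3],[0,0,0],-1],
  [[0.8,-0.23,-8.3],[0,0,0],-1],
  [[0.8,-0.23,-8.3],[0,0,0],-1],
])

```text
time_s: 4.5
position: [0.5308, -0.3247, 0.0151]
tool_rot: [-2.069, 1.569, -0.513]
contact_force: [0.1, -0.1, 0.7]
gripper_width: 0.0855
```

Run:
```python
from h import *
rep()
c,t=snap("wrist","wr2")
```

```text
t 4.5 pos [ 530.8 -324.7   15.1] xax [ 0.002 -0.001 -1.   ] zax [ 0.014  1.    -0.001] yawz 89.19 q [-0.3   0.54 -0.04  0.   -0.99 -1.29] F [ 0.1 -0.1  0.7] w 0.08553725209685925
```

View pics/wr2.png

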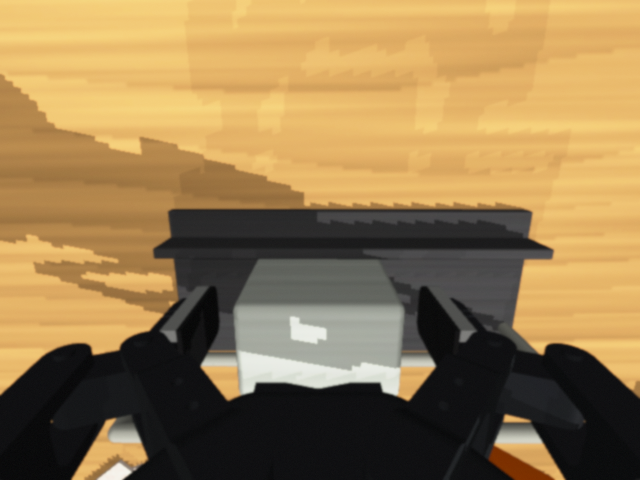

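Emit:
drive_tool([
  [[0,0,0],[0,0,0],1],
  [[0,0,0],[0,0,0],1],
  [[0,0,0],[0,0,0],1],
  [[0,0,0],[0,0,0],1],
  [[0,0,0],[0,0,0],1],
  [[0,0,0],[0,0,0],1],
  [[0,0,0],[0,0,0],1],
  [[0,0,0],[0,0,0],1],
], newtons=70)

```text
time_s: 5.55
position: [0.5305, -0.3252, 0.0148]
tool_rot: [-1.929, 1.569, -0.374]
contact_force: [-0.1, 2.1, 5.5]
gripper_width: 0.0553
```

Emit:
drive_tool([
  [[0,0,0.5],[0,0,0],1],
  [[0,0,1.2],[0,0,0],1],
  [[0,0,2.2],[0,0,0],1],
  [[0,0,3.5],[0,0,0],1],
  [[0,0,5],[0,0,0],1],
  [[0,0,6.5],[0,0,0],1],
  [[0,0,7],[0,0,0],1],
  [[0,0,7],[0,0,0],1],
])

```text
time_s: 6.55
position: [0.5298, -0.3249, 0.1885]
tool_rot: [-0.38, 1.57, 1.175]
contact_force: [0.4, 0.2, -3.4]
gripper_width: 0.0553
```

Run:
```python
from h import *
rep()
c,t=snap("wrist","wr3");W=cloud(c,t)
p=t[0];show(W,"dietop",(.49,.57,-.36,-.28),p[2]+.03,p[2]+.06)
```

```text
t 6.55 pos [ 529.8 -324.9  188.5] xax [ 0.     0.001 -1.   ] zax [0.016 1.    0.001] yawz 89.09 q [-0.3   0.41  0.22 -0.   -1.38 -1.29] F [ 0.4  0.2 -3.4] w 0.055253620937898554
dietop (array([ 528.5, -320.1]), array([80.4, 32.5]), 88.7, 19415) z 235.0 med [ 520.9 -322.2]
```

View pics/wr3.png

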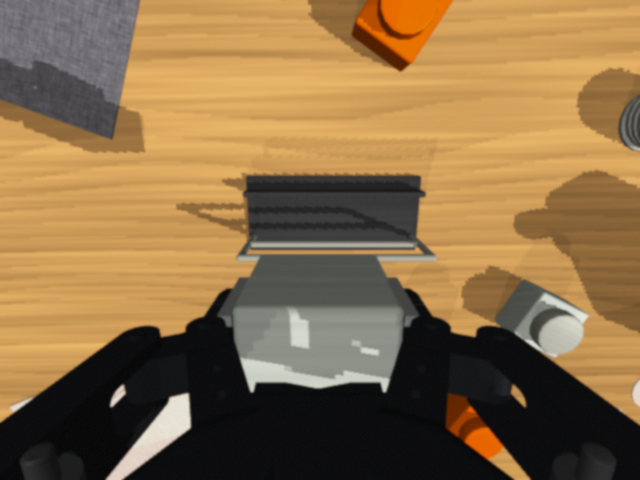

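Emit:
drive_tool([
  [[0,1,0],[0,0,0],1],
  [[-0.2,2.5,0],[0,0,0],1],
  [[-0.4,4,0],[0,-0.5,0],1],
  [[-0.6,5.5,0],[0,-1,0],1],
  [[-0.8,6.8,0],[0,-1.6,0],1],
  [[-1.07,7.4,0],[0,-2.3,0],1],
  [[-1.07,7.4,0],[0,-3,0],1],
  [[-1.07,7.4,0],[0,-3.7,0],1],
  [[-1.07,7.4,0],[0,-4.3,0],1],
  [[-1.07,7.4,0],[0,-4.8,0],1],
  [[-1.07,7.4,0],[0,-4.8,0],1],
  [[-1.07,7.4,0],[0,-4.8,0],1],
])

```text
time_s: 8.1
position: [0.5038, -0.143, 0.1911]
tool_rot: [-1.55, 0.734, 0.009]
contact_force: [0.7, -0.1, -1.4]
gripper_width: 0.0556
```

Run:
```python
from h import *
rep()
snap("side","s1")
```

```text
t 8.1 pos [ 503.8 -143.   191.1] xax [ 0.742  0.006 -0.67 ] zax [0.005 1.    0.016] yawz 89.69 q [ 0.03 -0.2  -0.87  0.2  -0.07 -1.8 ] F [ 0.7 -0.1 -1.4] w 0.05555130072501847
```

View pics/s1.png

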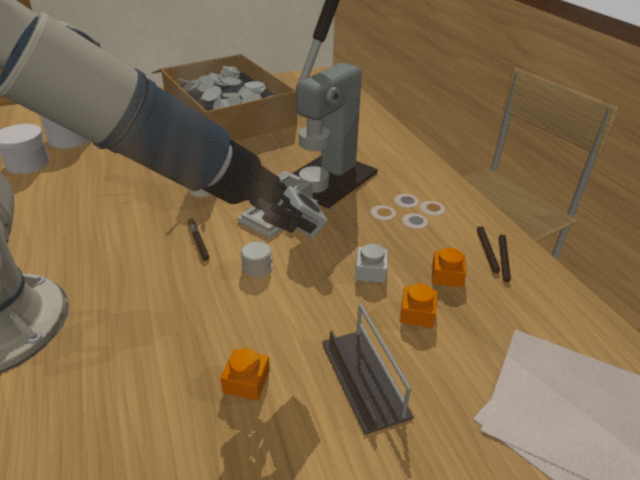

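Emit:
drive_tool([
  [[0,0,0],[0,0.8,0],1],
  [[0,0,0],[0,1.8,0],1],
  [[0,0,0],[0,2.8,0],1],
  [[0,0,0],[0,3.8,0],1],
  [[0,0,0],[0,4.8,0],1],
  [[0,0,0],[0,4.8,0],1],
])

```text
time_s: 8.9
position: [0.5068, -0.1425, 0.1884]
tool_rot: [0.6, 1.563, 2.156]
contact_force: [-0.0, -0.2, -3.8]
gripper_width: 0.0553
```

Run:
```python
from h import *
rep()
plan([.525,-.057,.16],down(179.4))
```

```text
t 8.9 pos [ 506.8 -142.5  188.4] xax [-0.005  0.007 -1.   ] zax [0.015 1.    0.007] yawz 89.15 q [ 0.02  0.23 -0.03 -0.01 -1.31 -1.6 ] F [-0.  -0.2 -3.8] w 0.05531269963567912
t 8.9 shift [0.73, 3.42, -1.14] turn [-0.01, -0.05, 9.03]
```

Emit:
drive_tool([
  [[0.2,0.5,0],[0,0,1],1],
  [[0.4,1,0],[0,0,2],1],
  [[0.73,1.5,0],[0,0,3],1],
  [[0.73,2,0],[0,0,4],1],
  [[0.73,2.5,0],[0,0,5],1],
  [[0.73,3,0],[0,0,6],1],
  [[0.73,3.42,0],[0,0,7],1],
  [[0.73,3.42,-0.5],[0,0,8],1],
  [[0.73,3.42,-1],[0,0,9],1],
  [[0.73,3.42,-1.14],[0,0,9.05],1],
  [[0.73,3.42,-1.14],[0,0,9.05],1],
])

```text
time_s: 10.28
position: [0.5216, -0.0575, 0.1625]
tool_rot: [0.496, 1.566, -2.655]
contact_force: [-0.4, 0.2, -3.1]
gripper_width: 0.0551
```

Emit:
drive_tool([
  [[0,0,0],[0.8,0,0],1],
  [[0,0,0],[1.6,0,0],1],
  [[0,0,0],[2.4,0,0],1],
  [[0,0,0],[3.2,0,0],1],
  [[0,0,0],[4,0,0],1],
  [[0,0,0],[4.8,0,0],1],
  [[0,0,0],[4.8,0,0],1],
  [[0,0,0],[4.8,0,0],1],
])

```text
time_s: 11.28
position: [0.5217, -0.0582, 0.1625]
tool_rot: [-1.56, 0.739, 1.577]
contact_force: [-0.2, -0.2, -2.0]
gripper_width: 0.0552
```

Run:
```python
from h import *
rep()
snap("side","s2");snap("wrist","w2")
```

```text
t 11.28 pos [521.7 -58.2 162.5] xax [-0.005  0.739 -0.673] zax [-1.     0.001  0.008] yawz 179.93 q [-0.37  0.49  0.24 -0.76 -1.67  0.43] F [-0.2 -0.2 -2. ] w 0.05517370308400363
```

View pics/s2.png

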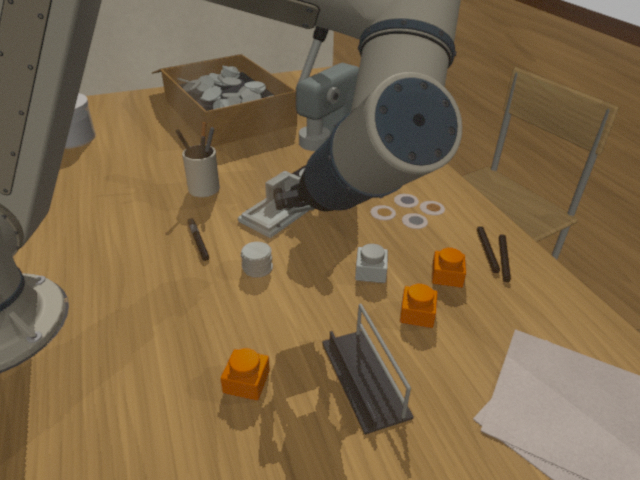

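View pics/w2.png

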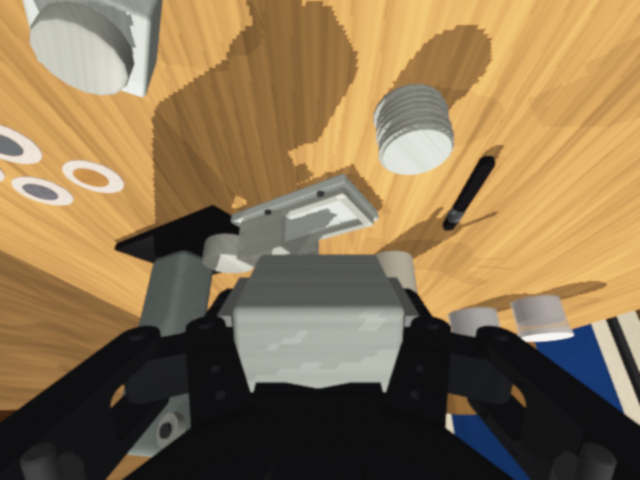

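Emit:
drive_tool([
  [[0.1,0,-1],[0,0,0],1],
  [[0.13,0,-2],[0,0,0],1],
  [[0.13,0,-3],[0,0,0],1],
  [[0.13,0,-4],[0,0,0],1],
  [[0.13,0,-4.8],[0,0,0],1],
  [[0.13,0,-5.2],[0,0,0],1],
  [[0.13,0,-5.2],[0,0,0],1],
])

```text
time_s: 12.25
position: [0.5241, -0.0577, 0.0314]
tool_rot: [-1.557, 0.735, 1.58]
contact_force: [-0.2, 0.1, -2.1]
gripper_width: 0.0556
```

Run:
```python
from h import *
rep()
snap("top","t3");snap("side","s3")
```

```text
t 12.25 pos [524.1 -57.7  31.4] xax [-0.007  0.742 -0.671] zax [-1.    0.    0.01] yawz 179.98 q [-0.37  0.64  0.13 -0.76 -1.48  0.61] F [-0.2  0.1 -2.1] w 0.055576446544402816
```

View pics/t3.png

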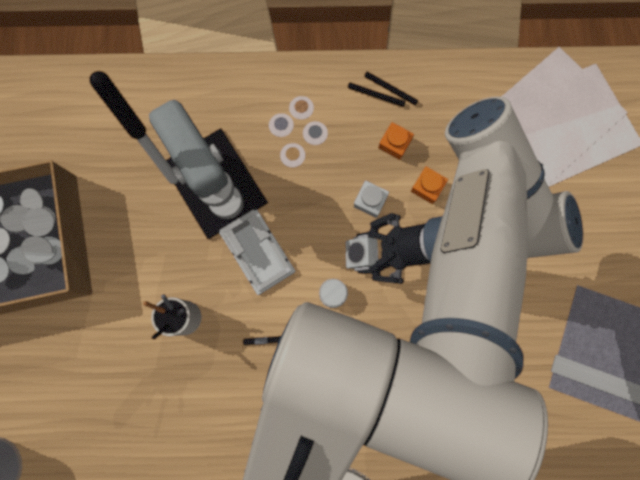

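View pics/s3.png

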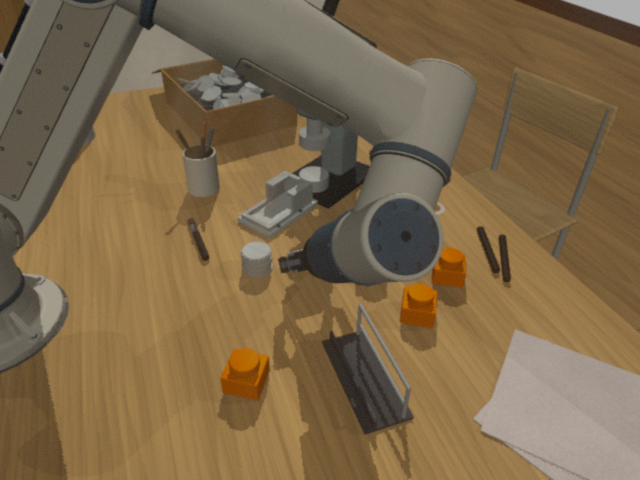

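Emit:
drive_tool([
  [[0,0,-0.2],[0,0,0],1],
  [[0,0,-0.36],[0,0,0],1],
  [[0,0,-0.4],[0,0,0],1],
  [[0,0,-0.4],[0,0,0],1],
])

```text
time_s: 12.85
position: [0.5243, -0.0577, 0.022]
tool_rot: [-1.558, 0.736, 1.579]
contact_force: [0.9, -0.8, -2.3]
gripper_width: 0.0555
```

Emit:
drive_tool([
  [[0,0,-0.06],[0,0,0],1],
  [[0,0,-0.06],[0,0,0],1],
])

```text
time_s: 13.1
position: [0.5243, -0.0577, 0.0205]
tool_rot: [-1.558, 0.736, 1.579]
contact_force: [0.0, -0.3, -2.5]
gripper_width: 0.0553
```

Emit:
drive_tool([
  [[0,0,-0.06],[0,0,0],1],
  [[0,0,-0.06],[0,0,0],1],
])

```text
time_s: 13.35
position: [0.5243, -0.0577, 0.0189]
tool_rot: [-1.558, 0.736, 1.579]
contact_force: [0.5, 0.4, -3.4]
gripper_width: 0.0552
```

Emit:
drive_tool([
  [[0,0,-0.06],[0,0,0],1],
  [[0,0,-0.06],[0,0,0],1],
])

```text
time_s: 13.6
position: [0.5244, -0.0577, 0.018]
tool_rot: [-1.559, 0.735, 1.579]
contact_force: [-1.2, -0.9, 1.5]
gripper_width: 0.0551
```

Emit:
drive_tool([
  [[0,0,-0.06],[0,0,0],1],
  [[0,0,-0.06],[0,0,0],1],
])

```text
time_s: 13.85
position: [0.5244, -0.0577, 0.0178]
tool_rot: [-1.561, 0.735, 1.579]
contact_force: [-2.4, -1.8, 10.4]
gripper_width: 0.0554
```

Contact at 18 mm. Release (backing off the small preload).

Emit:
drive_tool([
  [[0,0,0.06],[0,0,0],1],
  [[0,0,0.06],[0,0,0],0],
  [[0,0,0.06],[0,0,0],-1],
  [[0,0,0.06],[0,0,0],-1],
  [[0,0,0.06],[0,0,0],-1],
  [[0,0,0.06],[0,0,0],-1],
  [[0,0,0.06],[0,0,0],-1],
  [[0,0,0.06],[0,0,0],-1],
  [[0,0,0.06],[0,0,0],-1],
  [[0,0,0.06],[0,0,0],-1],
])

```text
time_s: 15.1
position: [0.5243, -0.0577, 0.0175]
tool_rot: [-1.558, 0.736, 1.579]
contact_force: [0.2, 1.1, -0.0]
gripper_width: 0.0853
```

Run:
```python
from h import *
rep()
snap("top","t4");c,t=snap("wrist","w4");W=cloud(c,t)
for lo,hi in((.028,.033),(.033,.04),(.04,.05),(.05,.07)): show(W,"die",(.45,.6,-.16,-.02),lo,hi)
show(cloud(load("t4")),"top die",(.48,.57,-.16,-.02),.033,.040)
```

```text
t 15.1 pos [524.3 -57.7  17.5] xax [-0.006  0.741 -0.671] zax [-1.     0.     0.009] yawz 179.99 q [-0.37  0.66  0.12 -0.76 -1.46  0.63] F [ 0.2  1.1 -0. ] w 0.08530179928449805
die (array([513.1, -82.5]), array([ 81.6, 126.8]), 66.4, 4342) z 30.6 med [ 524.3 -118.9]
die (array([514.1, -82.3]), array([ 81.2, 131.2]), 66.4, 9817) z 35.7 med [ 524.4 -101. ]
die (array([530.6, -77.5]), array([ 94.6, 145.4]), 81.2, 4739) z 46.2 med [ 567.  -102.2]
die (array([ 524.8, -112.6]), array([ 68.8, 149.4]), 89.0, 46977) z 63.2 med [ 525.3 -125.3]
top die (array([524.2, -87.3]), array([49. , 88.5]), 89.6, 587) z 36.7 med [524.3 -84.8]
```

View pics/w4.png

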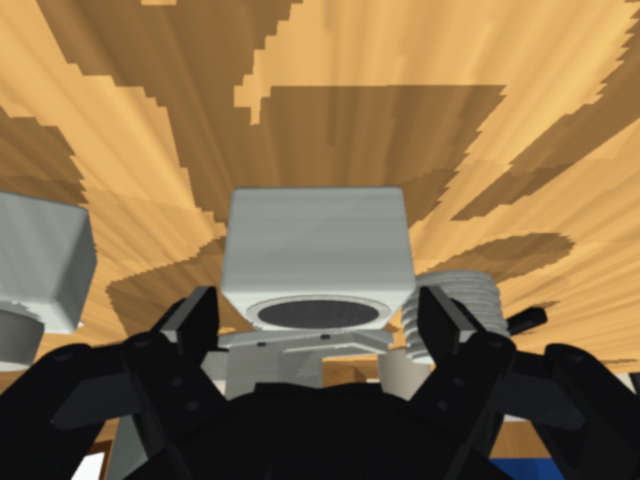

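View pics/t4.png

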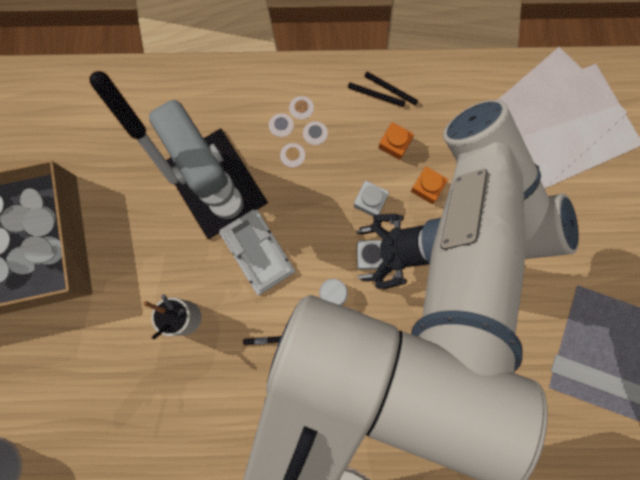

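Emit:
drive_tool([
  [[0,-0.7,0.65],[0,0,0],-1],
  [[0,-1.8,1.7],[0,0,0],-1],
  [[0,-3,2.8],[0,0,0],-1],
  [[0,-3.5,4],[0,0,0],-1],
  [[0,-3.5,5.5],[-0.8,0,0],-1],
  [[0,-3.3,6.5],[-1.7,0,0],-1],
  [[0,-3,7],[-2.6,0,0],-1],
  [[0,-2.6,7],[-3.5,0,0],-1],
  [[0,-2.3,7],[-4.3,0,0],-1],
  [[0,-2,7],[-4.8,0,0],-1],
  [[0,-2,7],[-4.8,0,0],-1],
  [[0,-2,7],[-4.8,0,0],-1],
])

```text
time_s: 16.7
position: [0.5243, -0.1077, 0.1925]
tool_rot: [0.27, 1.564, -2.878]
contact_force: [-0.0, -0.7, 0.1]
gripper_width: 0.0853
```

Run:
```python
from h import *
rep();plan([.524,-.102,.19],down(180))
c,t=snap("wrist","w5");W=cloud(c,t)
show(W,"die",(.48,.58,-.16,-.03),.032,.040)
show(W,"punch",(.58,.7,-.16,-.03),.048,.055)
show(W,"punchb",(.58,.7,-.16,-.03),.033,.039)
c,t=snap("top","t5");show(cloud(c),"top die",(.48,.58,-.16,-.03),.032,.040)
```

```text
t 16.7 pos [ 524.3 -107.7  192.5] xax [-0.006 -0.002 -1.   ] zax [-1.     0.007  0.006] yawz 179.61 q [ 0.09  0.24 -0.    0.   -1.33 -0.1 ] F [-0.  -0.7  0.1] w 0.08528381033038905
t 16.7 shift [-0.01, 0.23, -0.1] turn [0.01, -0.04, 0.04]
die (array([524.9, -91.4]), array([55.9, 56.2]), 0.9, 3429) z 35.8 med [524.9 -93.2]
punch (array([642.1, -95.8]), array([42.7, 42.6]), 68.6, 1826) z 51.4 med [641.9 -96.5]
punchb (array([642.6, -95.7]), array([56.2, 56. ]), 62.7, 1472) z 35.3 med [ 632. -106.]
top die (array([524. , -91.1]), array([55.4, 55.9]), 89.8, 688) z 36.5 med [522.6 -90.2]
```

View pics/w5.png

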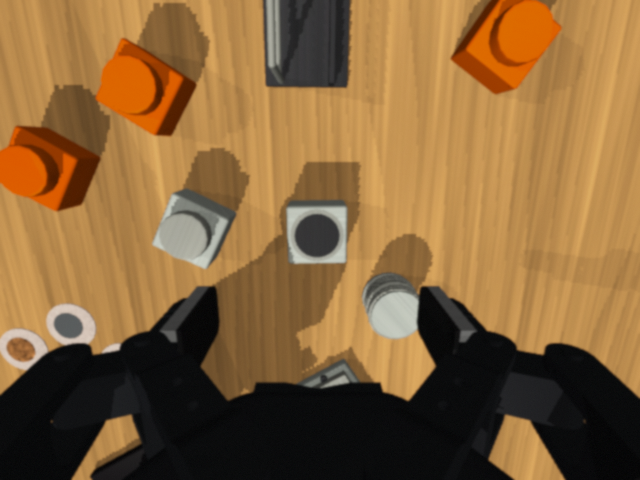

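Emit:
drive_tool([
  [[0,0.19,-1.5],[0,0,0],-1],
  [[0,0.19,-3],[0,0,0],-1],
  [[0,0.19,-4.5],[0,0,0],-1],
  [[0,0.19,-6],[0,0,0],-1],
  [[0,0.19,-7],[0,0,0],-1],
  [[0,0.19,-7.2],[0,0,0],-1],
  [[0,0.19,-7.2],[0,0,0],-1],
  [[0,0.19,-7.2],[0,0,0],0.3],
  [[0,0.19,-7.2],[0,0,0],1],
  [[0,0.19,-7.2],[0,0,0],1],
  [[0,0.19,-7.2],[0,0,0],1],
  [[0,0.19,-7.2],[0,0,0],1],
  [[0,0.19,-7.2],[0,0,0],1],
  [[0,0.19,-7.2],[0,0,0],1],
], newtons=70)

```text
time_s: 18.55
position: [0.5254, -0.103, 0.014]
tool_rot: [0.718, 1.566, -2.43]
contact_force: [-0.6, -0.4, 6.2]
gripper_width: 0.0544
```

Run:
```python
from h import *
rep()
# target: near seat; die centre at guide x=-3 ; TCP 11.6mm behind
o=np.array([511.8,129.5]);f=np.array([np.cos(np.deg2rad(31.4)),np.sin(np.deg2rad(31.4))])
print(o+f*(-3), o+f*(-14.6))
```

```text
t 18.55 pos [ 525.4 -103.    14. ] xax [-0.003 -0.003 -1.   ] zax [-1.     0.006  0.003] yawz 179.64 q [ 0.1   0.4  -0.28  0.   -0.89 -0.11] F [-0.6 -0.4  6.2] w 0.05441415921786425
[509.23934761 127.9369711 ] [499.33815836 121.89325938]
```

Emit:
drive_tool([
  [[0,0,0.6],[0,0,0],1],
  [[0,0,1.8],[0,0,0],1],
  [[0,0.5,3],[0,0,-0.8],1],
  [[0,2,3.4],[0,0,-1.7],1],
  [[-0.2,3.5,3.4],[0,0,-2.6],1],
  [[-0.4,5,3.4],[0,0,-3.5],1],
  [[-0.6,6.5,3.4],[0,0,-4.4],1],
  [[-0.8,8,3.4],[0,0,-5.2],1],
  [[-1.04,9,3.4],[0,0,-5.82],1],
  [[-1.04,9,3.4],[0,0,-5.82],1],
  [[-1.04,9,3.4],[0,0,-5.82],1],
])

```text
time_s: 19.92
position: [0.4982, 0.1218, 0.0978]
tool_rot: [0.431, 1.564, 2.551]
contact_force: [-0.1, 0.3, -2.1]
gripper_width: 0.0546
```

Run:
```python
from h import *
rep()
c,t=snap("wrist","w6");W=cloud(c,t)
show(W,"sill/wall",(.43,.6,.05,.25),.018,.022)
c,t=snap("top","t6");W=cloud(c)
show(W,"dietop",(.46,.56,.08,.18),.118,.126)
c,t=snap("side","s6");W=cloud(c)
show(W,"dietop side",(.46,.56,.08,.18),.118,.126)
```

```text
t 19.93 pos [498.2 121.8  97.8] xax [-0.006  0.004 -1.   ] zax [-0.522  0.853  0.006] yawz 121.47 q [ 0.54  0.27 -0.22 -0.01 -1.08 -1.56] F [-0.1  0.3 -2.1] w 0.05459800452701411
sill/wall (array([490.5, 116.1]), array([36.5, 79.2]), 31.3, 2566) z 19.5 med [481.3 108.2]
dietop (array([486.6, 111.3]), array([ 6.8, 59.1]), 37.8, 25) z 119.7 med [496.8  96.2]
dietop side (array([504.4, 124.8]), array([56.9, 83.8]), 29.7, 335) z 120.5 med [495.4 126.7]
```

View pics/w6.png

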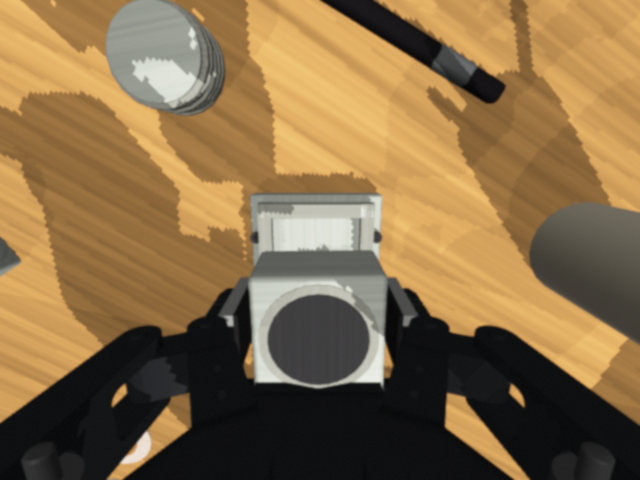

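View pics/s6.png

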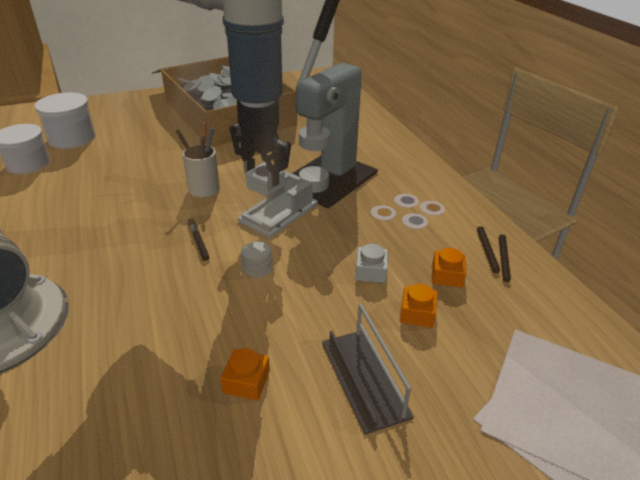

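```bash
cat >> h.py <<'E'
O=np.array([.5118,.1295]);YAW=31.4
def G(W):
    a=np.deg2rad(YAW);d=W[...,:2]-O
    return np.stack([d@[np.cos(a),np.sin(a)],d@[-np.sin(a),np.cos(a)],W[...,2]],-1)*1000
def ext(g,lo,hi,xb,yb=(-60,60)):
    P=g.reshape(-1,3);m=(P[:,2]>lo)&(P[:,2]<hi)&(P[:,0]>xb[0])&(P[:,0]<xb[1])&(P[:,1]>yb[0])&(P[:,1]<yb[1]);P=P[m]
    return len(P),"x",np.percentile(P[:,0],[.5,50,99.5]).round(1),"y",np.percentile(P[:,1],[.5,50,99.5]).round(1),"z",np.median(P[:,2]).round(1)
E
python3 - <<'E'
from h import *
c=load("w6");g=G(cloud(c,(c["p"],c["r"])))
print("walls",ext(g,17.5,22,(-60,30)))
print("sill",ext(g,17.5,22,(-60,-36),(-28,28)))
print("base",ext(g,10,13.5,(-60,30)))
print("dietop",ext(g,113,124,(-60,60)))
print("dietop mid",ext(g,113,124,(-60,60),(-25,25)))
print("dierear",ext(g,90,112,(-60,60),(-26,26)))
c=load("w6")
T=G(np.append(c["p"],0)[None,:3]);print("tcp",T.round(1))
E
```

```text
walls (2619, 'x', array([-43.3, -36. , -10.4]), 'y', array([-39.7,  -1.4,  38.9]), 'z', np.float64(19.4))
sill (916, 'x', array([-43.3, -39.9, -36.2]), 'y', array([-27.6,  -0. ,  27.6]), 'z', np.float64(19.4))
base (4289, 'x', array([-48. , -24.7,  -1.7]), 'y', array([-45.8,  -1.4,  44.9]), 'z', np.float64(11.5))
dietop (15982, 'x', array([-32.5, -12.3,  16.9]), 'y', array([-37.8,   0.8,  38.9]), 'z', np.float64(119.6))
dietop mid (13771, 'x', array([-32.5, -11.2,  16.9]), 'y', array([-24.7,  -0. ,  24.8]), 'z', np.float64(119.7))
dierear (1999, 'x', array([-32.9, -32.2, -31.6]), 'y', array([-25.7,  -0. ,  25.7]), 'z', np.float64(102.2))
tcp [[-15.7   0.5  97.8]]
```

Emit:
drive_tool([
  [[0.1,0.02,-0.5],[0,0,0],1],
  [[0.1,0.02,-1.2],[0,0,0],1],
  [[0.1,0.02,-1.8],[0,0,0],1],
  [[0.1,0.02,-2.2],[0,0,0],1],
  [[0.1,0.02,-2.4],[0,0,0],1],
  [[0.1,0.02,-2.4],[0,0,0],1],
])

```text
time_s: 20.82
position: [0.5009, 0.1225, 0.0374]
tool_rot: [0.456, 1.564, 2.575]
contact_force: [0.2, 0.6, -1.9]
gripper_width: 0.0544
```

Run:
```python
from h import *
rep()
c,t=snap("wrist","w7");g=G(cloud(c,t));print("tcp",G(t[0][None]).round(1))
print("walls",ext(g,17.5,22,(-60,30)))
print("sill",ext(g,17.5,22,(-60,-36),(-28,28)))
z=t[0][2]*1000
print("dietop mid",ext(g,z+18,z+25,(-60,60),(-25,25)))
print("dierear",ext(g,z-5,z+14,(-60,60),(-26,26)))
```

```text
t 20.82 pos [500.9 122.5  37.4] xax [-0.006  0.004 -1.   ] zax [-0.521  0.853  0.006] yawz 121.41 q [ 0.54  0.34 -0.3  -0.01 -0.93 -1.56] F [ 0.2  0.6 -1.9] w 0.054398279707972445
tcp [[-13.   -0.3  37.4]]
walls (4339, 'x', array([-43.5, -36.9,  27.5]), 'y', array([-39.5,  -0.7,  39.1]), 'z', np.float64(19.4))
sill (1740, 'x', array([-43.5, -39.9, -36. ]), 'y', array([-27.7,  -0.2,  27.6]), 'z', np.float64(19.4))
dietop mid (13467, 'x', array([-29.7,  -7.8,  19.7]), 'y', array([-24.7,   0. ,  24.7]), 'z', np.float64(59.3))
dierear (1764, 'x', array([-30.2, -29.5, -28.9]), 'y', array([-25.7,   0.1,  25.8]), 'z', np.float64(42.8))
```

View pics/w7.png

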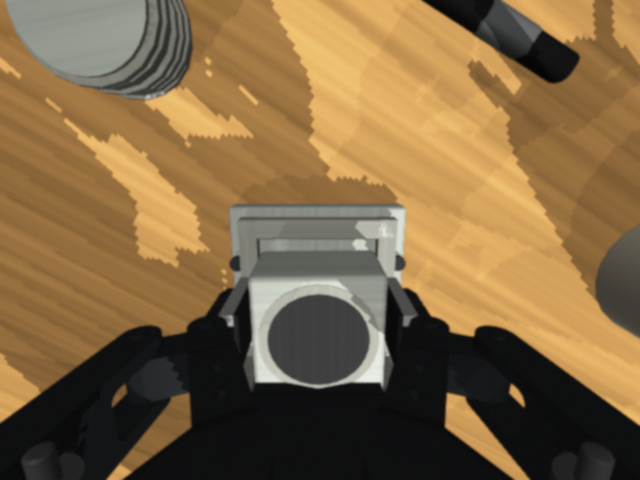

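Emit:
drive_tool([
  [[0,0,-0.2],[0,0,0],1],
  [[0,0,-0.36],[0,0,0],1],
  [[0,0,-0.42],[0,0,0],1],
  [[0,0,-0.42],[0,0,0],1],
])

```text
time_s: 21.38
position: [0.5008, 0.1225, 0.0269]
tool_rot: [0.447, 1.564, 2.566]
contact_force: [0.3, -0.5, -2.7]
gripper_width: 0.0548
```

Emit:
drive_tool([
  [[0,0,-0.05],[0,0,0],1],
  [[0,0,-0.05],[0,0,0],1],
])

```text
time_s: 21.62
position: [0.501, 0.1226, 0.0261]
tool_rot: [0.34, 1.565, 2.459]
contact_force: [-1.6, -1.0, -0.1]
gripper_width: 0.0544
```

Emit:
drive_tool([
  [[0.1,0.06,0],[0,0,0],1],
  [[0.2,0.12,0],[0,0,0],1],
  [[0.31,0.19,0],[0,0,0],1],
  [[0.41,0.25,0],[0,0,0],1],
  [[0.51,0.31,0],[0,0,0],1],
  [[0.51,0.31,0],[0,0,0],1],
])

```text
time_s: 22.38
position: [0.5139, 0.1302, 0.026]
tool_rot: [0.42, 1.565, 2.539]
contact_force: [-4.1, -3.1, 3.9]
gripper_width: 0.0542
```

Emit:
drive_tool([
  [[0.1,0.06,0],[0,0,0],1],
  [[0.2,0.12,0],[0,0,0],1],
  [[0.31,0.19,0],[0,0,0],1],
  [[0.41,0.25,0],[0,0,0],1],
  [[0.51,0.31,0],[0,0,0],1],
  [[0.51,0.31,0],[0,0,0],1],
])

```text
time_s: 23.12
position: [0.5265, 0.1379, 0.026]
tool_rot: [0.45, 1.564, 2.569]
contact_force: [-3.4, -2.2, 4.9]
gripper_width: 0.0542
```

Run:
```python
from h import *
rep()
c,t=snap("wrist","w8");g=G(cloud(c,t));print("tcp",G(t[0][None]).round(1))
print("dierear",ext(g,22,45,(-30,60),(-26,26)))
```

```text
t 23.12 pos [526.5 137.9  26. ] xax [-0.005  0.003 -1.   ] zax [-0.521  0.853  0.006] yawz 121.41 q [ 0.54  0.4  -0.24 -0.01 -0.93 -1.56] F [-3.4 -2.2  4.9] w 0.05423247102383794
tcp [[16.9 -0.5 26. ]]
dierear (2311, 'x', array([-0.3,  0.4,  1.2]), 'y', array([-25.7,  -0.1,  25.7]), 'z', np.float64(35.0))
```

View pics/w8.png

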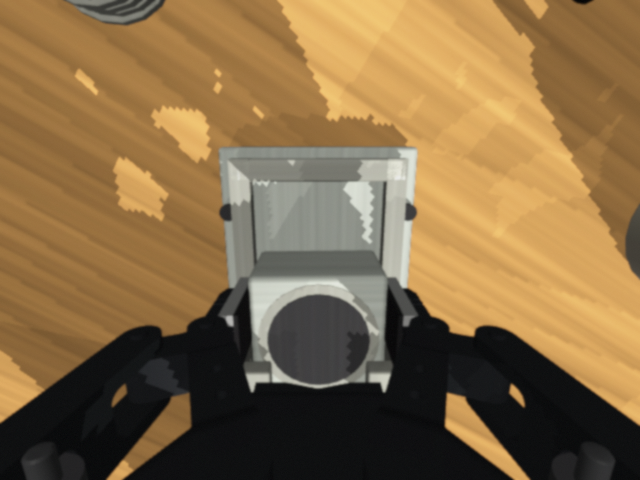

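Emit:
drive_tool([
  [[0,0,0],[0,0,0],0],
  [[0,0,0],[0,0,0],-0.5],
  [[0,0,0],[0,0,0],-0.5],
  [[0,0,0],[0,0,0],-0.5],
  [[0,0,0.4],[0,0,0],-0.5],
  [[0,0,1.2],[0,0,0],-0.5],
  [[0,0,2],[0,0,0],-0.5],
  [[-0.5,-0.3,2],[0,0,0],1],
  [[-1.13,-0.69,2],[0,0,0],1],
  [[-1.13,-0.69,2],[0,0,0],1],
  [[-1.13,-0.69,2],[0,0,0],1],
  [[-1.13,-0.69,2],[0,0,0],1],
  [[-1.13,-0.69,2],[0,0,0],1],
  [[-1.13,-0.69,2],[0,0,0],1],
], newtons=60)

```text
time_s: 24.92
position: [0.4982, 0.1209, 0.0756]
tool_rot: [0.431, 1.564, 2.55]
contact_force: [-0.1, -0.4, 0.2]
gripper_width: -0.0
```

Run:
```python
from h import *
rep()
c,t=snap("wrist","w9");g=G(cloud(c,t));print("tcp",G(t[0][None]).round(1))
print("dierear",ext(g,22,45,(-30,60),(-26,26)))
```

```text
t 24.93 pos [498.2 120.9  75.6] xax [-0.006  0.004 -1.   ] zax [-0.521  0.854  0.006] yawz 121.4 q [ 0.54  0.29 -0.26 -0.01 -1.03 -1.56] F [-0.1 -0.4  0.2] w -3.698641269802231e-05
tcp [[-16.1  -0.3  75.6]]
dierear (528, 'x', array([-0.5,  0.5,  1.3]), 'y', array([-25.9, -10.2,  25.8]), 'z', np.float64(30.3))
```

View pics/w9.png

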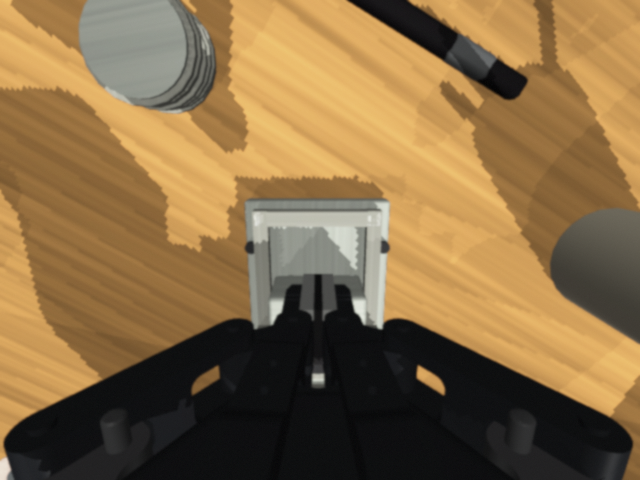

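Emit:
drive_tool([
  [[0,0,-0.8],[0,0,0],1],
  [[0,0,-1.5],[0,0,0],1],
  [[0,0,-2],[0,0,0],1],
  [[0,0,-2.3],[0,0,0],1],
  [[0,0,-2.3],[0,0,0],1],
])

```text
time_s: 25.6
position: [0.4979, 0.1207, 0.018]
tool_rot: [0.514, 1.564, 2.633]
contact_force: [-0.2, 0.4, -0.3]
gripper_width: -0.0001
```

Emit:
drive_tool([
  [[0.1,0.06,0],[0,0,0],1],
  [[0.2,0.12,0],[0,0,0],1],
  [[0.3,0.18,0],[0,0,0],1],
  [[0.4,0.245,0],[0,0,0],1],
  [[0.4,0.245,0],[0,0,0],1],
])

```text
time_s: 26.22
position: [0.5083, 0.127, 0.0183]
tool_rot: [0.379, 1.564, 2.498]
contact_force: [-1.9, -2.0, 1.9]
gripper_width: -0.0003
```

Emit:
drive_tool([
  [[0.1,0.06,0],[0,0,0],1],
  [[0.2,0.12,0],[0,0,0],1],
  [[0.3,0.18,0],[0,0,0],1],
  [[0.4,0.245,0],[0,0,0],1],
  [[0.4,0.245,0],[0,0,0],1],
])

```text
time_s: 26.85
position: [0.5187, 0.1335, 0.0182]
tool_rot: [0.245, 1.565, 2.364]
contact_force: [-0.9, -0.8, 0.0]
gripper_width: -0.0001
```

Run:
```python
from h import *
rep()
c,t=snap("wrist","w10");g=G(cloud(c,t));print("tcp",G(t[0][None]).round(1))
print("dierear",ext(g,22,45,(-30,60),(-26,26)))
snap("side","s10")
```

```text
t 26.85 pos [518.7 133.5  18.2] xax [-0.004  0.004 -1.   ] zax [-0.521  0.853  0.006] yawz 121.41 q [ 0.54  0.39 -0.27 -0.01 -0.91 -1.56] F [-0.9 -0.8  0. ] w -9.727607689172103e-05
tcp [[ 8.  -0.2 18.2]]
dierear (1631, 'x', array([-3.4,  0.9, 19.8]), 'y', array([-25.4,  -0.3,  25.4]), 'z', np.float64(34.0))
```

View pics/w10.png

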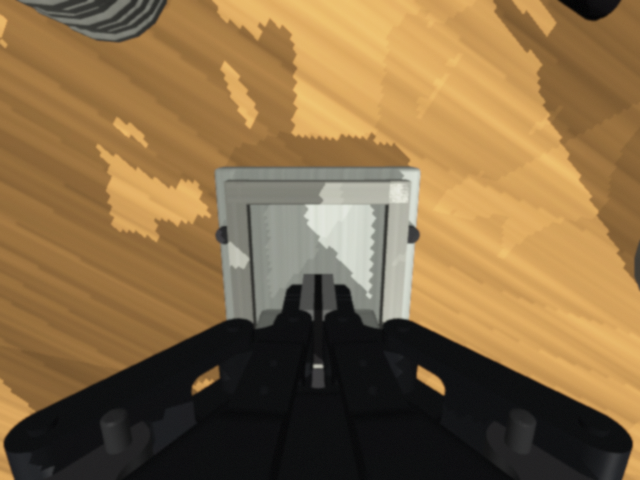

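Emit:
drive_tool([
  [[0.1,0.06,0],[0,0,0],1],
  [[0.2,0.12,0],[0,0,0],1],
  [[0.27,0.165,0],[0,0,0],1],
  [[0.27,0.165,0],[0,0,0],1],
])

```text
time_s: 27.45
position: [0.5251, 0.1373, 0.0183]
tool_rot: [0.35, 1.564, 2.469]
contact_force: [-2.0, -1.4, 1.5]
gripper_width: 0.0005
```

Emit:
drive_tool([
  [[0.035,0.021,0],[0,0,0],1],
  [[0.07,0.042,0],[0,0,0],1],
  [[0.07,0.042,0],[0,0,0],1],
])

```text
time_s: 27.82
position: [0.5266, 0.1383, 0.0182]
tool_rot: [0.396, 1.564, 2.515]
contact_force: [-1.9, -1.4, 2.0]
gripper_width: -0.0
```

Emit:
drive_tool([
  [[0.035,0.021,0],[0,0,0],1],
  [[0.035,0.021,0],[0,0,0],1],
])

```text
time_s: 28.08
position: [0.5276, 0.1388, 0.0182]
tool_rot: [0.388, 1.564, 2.507]
contact_force: [-3.0, -1.4, 1.8]
gripper_width: -0.0002
```

Emit:
drive_tool([
  [[0.035,0.021,0],[0,0,0],1],
  [[0.035,0.021,0],[0,0,0],1],
])

```text
time_s: 28.32
position: [0.5285, 0.1394, 0.0183]
tool_rot: [0.378, 1.564, 2.497]
contact_force: [-2.1, -1.1, 2.0]
gripper_width: 0.0002
```

Emit:
drive_tool([
  [[0.035,0.021,0],[0,0,0],1],
  [[0.035,0.021,0],[0,0,0],1],
])

```text
time_s: 28.58
position: [0.5284, 0.1394, 0.0182]
tool_rot: [0.626, 1.563, 2.744]
contact_force: [-5.1, -3.1, 4.8]
gripper_width: -0.0
```

Emit:
drive_tool([
  [[0.035,0.021,0],[0,0,0],1],
  [[0.035,0.021,0],[0,0,0],1],
])

```text
time_s: 28.82
position: [0.5284, 0.1393, 0.018]
tool_rot: [0.799, 1.562, 2.918]
contact_force: [-7.9, -3.4, 7.6]
gripper_width: 0.0004
```

Emit:
drive_tool([
  [[0.07,0.042,0],[0,0,0],1],
  [[0.1,0.06,0],[0,0,0],1],
  [[0.1,0.06,0],[0,0,0],1],
])

```text
time_s: 29.2
position: [0.5284, 0.1393, 0.0177]
tool_rot: [1.073, 1.557, -3.092]
contact_force: [-14.0, -6.5, 12.6]
gripper_width: -0.0
```

Run:
```python
from h import *
rep();print(G(np.array(st()["position"])[None]))
```

```text
t 29.2 pos [528.4 139.3  17.7] xax [-0.014 -0.001 -1.   ] zax [-0.52   0.854  0.007] yawz 121.36 q [ 0.54  0.42 -0.23 -0.01 -0.93 -1.56] F [-14.   -6.5  12.6] w -2.9402599968455587e-05
[[19.24557603 -0.2993901  17.72145308]]
```

Emit:
drive_tool([
  [[-0.2,-0.12,0],[0,0,0],1],
  [[-0.6,-0.36,0],[0,0,0],1],
  [[-0.7,-0.43,1],[0,0,0],1],
  [[-1.2,-0.73,2.5],[0,0,0],0],
  [[-1.7,-1,4],[0,0,0],-1],
  [[-1.7,-1,5.5],[0,0,0],-1],
  [[-1.7,-1,5.5],[0,0,0],-1],
  [[-1.7,-1,5.5],[0,0,0],-1],
])

```text
time_s: 30.2
position: [0.4898, 0.117, 0.1554]
tool_rot: [0.321, 1.564, 2.44]
contact_force: [-0.3, -1.0, -0.2]
gripper_width: 0.0851
```

Run:
```python
from h import *
rep()
c,t=snap("wrist","w11");g=G(cloud(c,t));print("tcp",G(t[0][None]).round(1))
print("dietop mid",ext(g,44,50,(-30,100),(-17,17)))
print("lips",ext(g,57,62,(-30,110),(-45,45)))
print("sill",ext(g,17.5,22,(-60,-36),(-28,28)))
c,t=snap("top","t11");g=G(cloud(c))
print("T dietop mid",ext(g,45.5,51,(-30,100),(-17,17)))
print("T lips",ext(g,58,62,(-30,110),(-45,45)))
print("T sill",ext(g,18,22,(-60,-34),(-28,28)))
```

```text
t 30.2 pos [489.8 117.  155.4] xax [-0.005  0.004 -1.   ] zax [-0.521  0.854  0.007] yawz 121.39 q [ 0.54  0.2  -0.15 -0.01 -1.22 -1.56] F [-0.3 -1.  -0.2] w 0.08513604677663067
tcp [[-25.3   0.8 155.4]]
dietop mid (2528, 'x', array([30.3, 56.9, 87.3]), 'y', array([-16.7,   0.1,  16.8]), 'z', np.float64(48.0))
lips (4026, 'x', array([33.6, 68.1, 96.4]), 'y', array([-39.6,  -0.4,  38.9]), 'z', np.float64(59.4))
sill (588, 'x', array([-43.5, -39.9, -36.3]), 'y', array([-27.5,  -0.1,  27.5]), 'z', np.float64(19.3))Traceback (most recent call last):
  File "<stdin>", line 8, in <module>
  File "h.py", line 45, in ext
    return len(P),"x",np.percentile(P[:,0],[.5,50,99.5]).round(1),"y",np.percentile(P[:,1],[.5,50,99.5]).round(1),"z",np.median(P[:,2]).round(1)
                      ~~~~~~~~~~~~~^^^^^^^^^^^^^^^^^^^^^
    return _quantile_unchecked(
        a, q, axis, out, overwrite_input, method, keepdims, weights)
    return _ureduce(a,
                    func=_quantile_ureduce_func,
    ...<5 lines>...
                    overwrite_input=overwrite_input,
                    method=method)
    r = func(a, **kwargs)
    result = _quantile(arr,
                       quantiles=q,
    ...<2 lines>...
                       out=out,
                       weights=wgt)
    slices_having_nans = np.isnan(arr[-1, ...])
                                  ~~~^^^^^^^^^
IndexError: index -1 is out of bounds for axis 0 with size 0
```

View pics/w11.png

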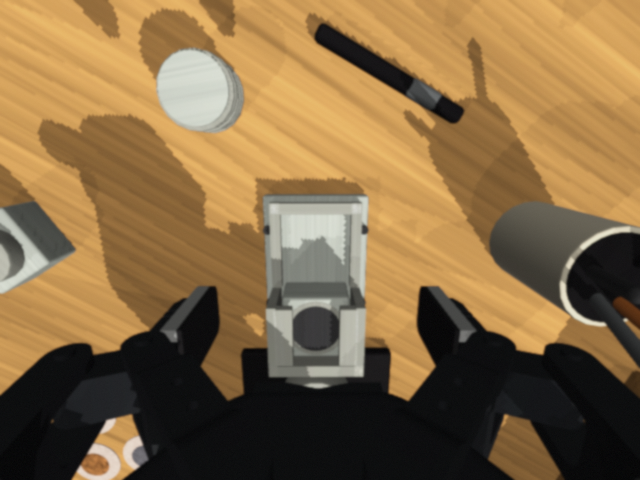

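Emit:
drive_tool([
  [[0,-1.5,0.3],[0,0,0],-1],
  [[0.3,-3.5,0.3],[0,0,0.5],-1],
  [[1.5,-5.5,0.3],[0,0,1.2],-1],
  [[3,-7,0.3],[0,0,2],-1],
  [[4.5,-8.2,0.3],[0,0,2.8],-1],
  [[5.5,-8.5,0.3],[0,0,3.17],-1],
  [[5.5,-8.5,0.3],[0,0,3.17],-1],
  [[5.5,-8.5,0.3],[0,0,3.17],-1],
])

```text
time_s: 31.3
position: [0.627, -0.0954, 0.1622]
tool_rot: [0.418, 1.562, 3.089]
contact_force: [-0.4, 0.7, -0.5]
gripper_width: 0.0855
```

Run:
```python
from h import *
rep()
c,t=snap("wrist","w12");W=cloud(c,t)
show(W,"punchbtn",(.58,.7,-.16,-.03),.048,.055)
show(W,"punchb",(.58,.7,-.16,-.03),.033,.039)
show(cloud(*[load("t11")]),"top punchbtn",(.58,.7,-.16,-.03),.049,.056)
```

```text
t 31.3 pos [627.  -95.4 162.2] xax [-0.008  0.    -1.   ] zax [-0.892  0.453  0.008] yawz 153.07 q [ 0.09  0.45  0.22 -0.   -1.35 -0.56] F [-0.4  0.7 -0.5] w 0.08545011473744422
punchbtn (array([643. , -95.7]), array([42.6, 43. ]), 74.7, 2227) z 51.3 med [642.4 -96.5]
punchb (array([642.9, -95.8]), array([55.6, 55.9]), 62.3, 1868) z 35.2 med [ 636.3 -104.3]
top punchbtn (array([641.5, -94.1]), array([41.3, 41.1]), 44.2, 314) z 52.3 med [641.2 -94.9]
```

View pics/w12.png

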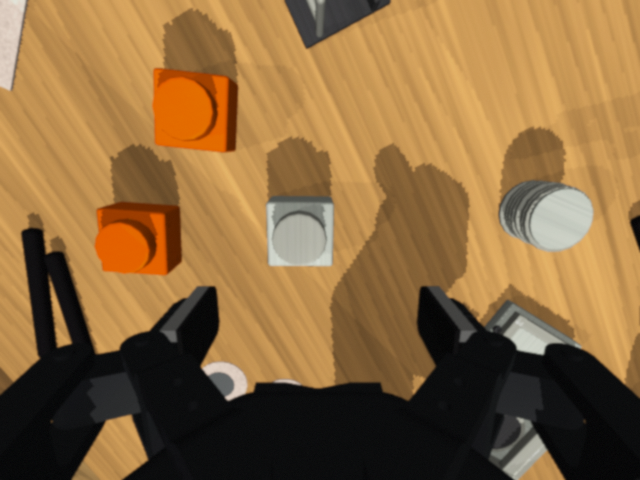

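Emit:
drive_tool([
  [[0.63,-0.02,-1],[0,-0.05,0],-1],
  [[0.63,-0.02,-2.5],[0,-0.05,0],-1],
  [[0.63,-0.02,-4],[0,-0.05,0],-1],
  [[0.63,-0.02,-5.2],[0,-0.05,0],-1],
  [[0.63,-0.02,-5.85],[0,-0.05,0],-1],
  [[0.63,-0.02,-5.93],[0,-0.05,0],-1],
  [[0.63,-0.02,-5.93],[0,-0.05,0],-1],
])

```text
time_s: 32.22
position: [0.6442, -0.0961, 0.0164]
tool_rot: [-2.646, 1.566, 0.027]
contact_force: [0.2, -0.3, -0.2]
gripper_width: 0.0856
```

Run:
```python
from h import *
rep()
c,t=snap("wrist","w13")
```

```text
t 32.23 pos [644.2 -96.1  16.4] xax [ 0.004  0.    -1.   ] zax [-0.892  0.452 -0.004] yawz 153.12 q [ 0.09  0.58  0.05  0.   -1.03 -0.56] F [ 0.2 -0.3 -0.2] w 0.08564883968683035
```

View pics/w13.png

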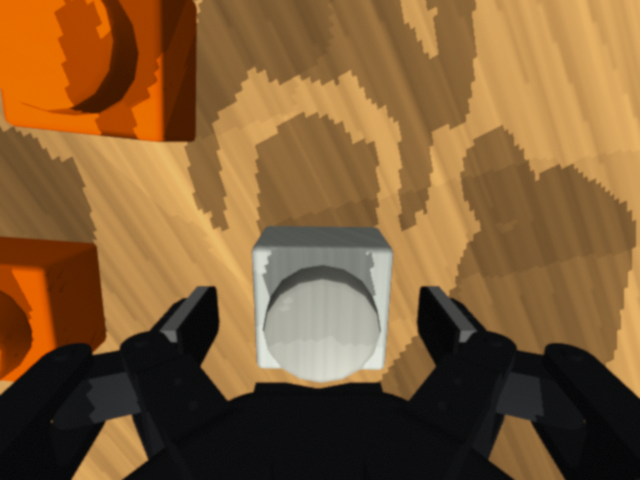

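Emit:
drive_tool([
  [[0,0,-0.12],[0,0,0],0.2],
  [[0,0,-0.12],[0,0,0],1],
  [[0,0,-0.12],[0,0,0],1],
  [[0,0,-0.12],[0,0,0],1],
  [[0,0,-0.12],[0,0,0],1],
  [[0,0,-0.12],[0,0,0],1],
  [[0,0,-0.12],[0,0,0],1],
], newtons=70)

```text
time_s: 33.15
position: [0.6437, -0.0961, 0.0127]
tool_rot: [-2.543, 1.568, 0.13]
contact_force: [-1.4, 1.7, 4.7]
gripper_width: 0.0543
```

Emit:
drive_tool([
  [[0,0,0.6],[0,0,0],1],
  [[0,0,1.8],[0,0,0],1],
  [[0,0,3.2],[0,0,0],1],
  [[-1.2,0.4,4],[0,0,-0.3],1],
  [[-2.7,1,4],[0,0,-0.8],1],
  [[-4.2,2,4],[0,0,-1.3],1],
  [[-5.2,3.5,4],[0,0,-1.8],1],
  [[-5.4,5.5,4],[0,0,-2.4],1],
  [[-5.4,7.5,4],[0,0,-3],1],
  [[-5.4,8.9,4],[0,0,-3.17],1],
  [[-5.4,8.9,4],[0,0,-3.17],1],
  [[-5.4,8.9,4],[0,0,-3.17],1],
])

```text
time_s: 34.65
position: [0.5078, 0.126, 0.1117]
tool_rot: [3.134, 1.569, -1.03]
contact_force: [0.7, -1.3, -4.2]
gripper_width: 0.0548
```

Run:
```python
from h import *
rep()
c,t=snap("wrist","w14");g=G(cloud(c,t));print("tcp",G(t[0][None]).round(1))
z=t[0][2]*1000
print("walls",ext(g,17.5,22,(-60,30)))
print("sill",ext(g,17.5,22,(-60,-36),(-28,28)))
print("dietop",ext(g,z+17,z+26,(-60,60),(-25,25)))
print("dierear",ext(g,z-8,z+14,(-60,60),(-26,26)))
```

```text
t 34.65 pos [507.8 126.  111.7] xax [ 0.001 -0.001 -1.   ] zax [-0.521  0.853 -0.002] yawz 121.42 q [ 0.54  0.27 -0.18  0.   -1.12 -1.57] F [ 0.7 -1.3 -4.2] w 0.05481312167163626
tcp [[ -5.3  -0.9 111.7]]
walls (2394, 'x', array([-43.5, -36. , -12.2]), 'y', array([-39.7,   0.1,  38.9]), 'z', np.float64(19.4))
sill (851, 'x', array([-43.5, -40. , -36.2]), 'y', array([-27.5,  -0.6,  27.5]), 'z', np.float64(19.3))
dietop (5653, 'x', array([-33.2, -26. ,  21.9]), 'y', array([-24.9,   2.6,  24.9]), 'z', np.float64(134.4))
dierear (1675, 'x', array([-33.4, -32.9, -32.4]), 'y', array([-25.7,  -0. ,  25.7]), 'z', np.float64(115.9))
```

View pics/w14.png

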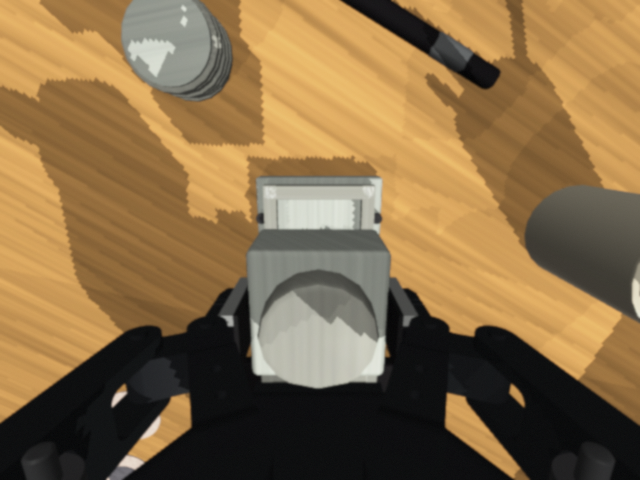

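Emit:
drive_tool([
  [[0.1,0.08,-0.6],[0,0,0],1],
  [[0.1,0.08,-1.4],[0,0,0],1],
  [[0.1,0.08,-2.2],[0,0,0],1],
  [[0.1,0.08,-2.7],[0,0,0],1],
  [[0.1,0.08,-3],[0,0,0],1],
  [[0.1,0.08,-3],[0,0,0],1],
])

```text
time_s: 35.45
position: [0.5107, 0.1281, 0.0366]
tool_rot: [-2.839, 1.569, -0.721]
contact_force: [-1.4, 0.2, -4.4]
gripper_width: 0.0547
```

Run:
```python
from h import *
rep()
c,t=snap("wrist","w15");g=G(cloud(c,t));print("tcp",G(t[0][None]).round(1))
z=t[0][2]*1000
print("walls",ext(g,17.5,22,(-60,30)))
print("sill",ext(g,17.5,22,(-60,-36),(-28,28)))
print("dierear",ext(g,z-8,z+14,(-60,60),(-26,26)))
```

```text
t 35.45 pos [510.7 128.1  36.6] xax [ 0.001 -0.001 -1.   ] zax [-0.521  0.854 -0.002] yawz 121.39 q [ 0.54  0.35 -0.28  0.   -0.93 -1.57] F [-1.4  0.2 -4.4] w 0.05469110253302439
tcp [[-1.7 -0.6 36.6]]
walls (4654, 'x', array([-43.4, -36.6,  -3.6]), 'y', array([-39.6,   0.3,  39.2]), 'z', np.float64(19.4))
sill (1818, 'x', array([-43.5, -39.9, -36. ]), 'y', array([-27.7,  -0.2,  27.7]), 'z', np.float64(19.4))
dierear (1948, 'x', array([-29.7, -29.3,  38.9]), 'y', array([-25.8,  -0.2,  25.6]), 'z', np.float64(42.6))
```

View pics/w15.png

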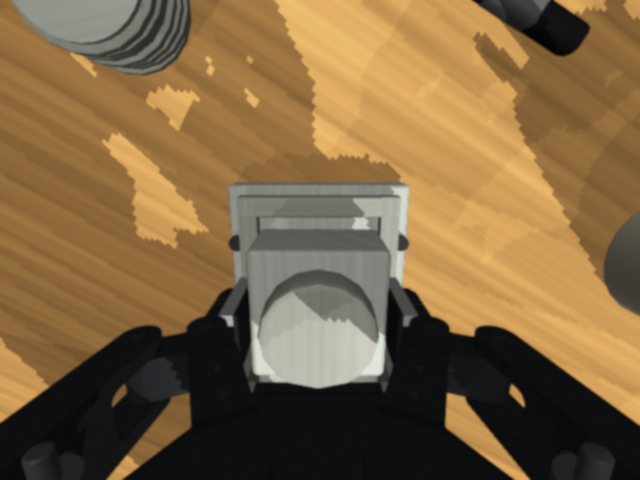

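Emit:
drive_tool([
  [[0,0,-0.2],[0,0,0],1],
  [[0,0,-0.36],[0,0,0],1],
  [[0,0,-0.42],[0,0,0],1],
  [[0,0,-0.42],[0,0,0],1],
])

```text
time_s: 36.0
position: [0.5108, 0.1283, 0.0264]
tool_rot: [-2.588, 1.569, -0.469]
contact_force: [-0.7, 0.4, -4.6]
gripper_width: 0.0542
```

Emit:
drive_tool([
  [[0,0,-0.06],[0,0,0],1],
  [[0,0,-0.06],[0,0,0],1],
])

```text
time_s: 36.25
position: [0.5108, 0.1283, 0.025]
tool_rot: [-2.516, 1.569, -0.397]
contact_force: [0.2, -0.2, -4.3]
gripper_width: 0.0545
```

Emit:
drive_tool([
  [[0,0,-0.04],[0,0,0],1],
  [[0,0,-0.04],[0,0,0],1],
])

```text
time_s: 36.5
position: [0.5109, 0.1284, 0.0246]
tool_rot: [-2.415, 1.568, -0.296]
contact_force: [-3.0, -0.7, 3.4]
gripper_width: 0.0545
```

Emit:
drive_tool([
  [[0,0,-0.04],[0,0,0],1],
  [[0,0,-0.04],[0,0,0],1],
])

```text
time_s: 36.75
position: [0.511, 0.1284, 0.0246]
tool_rot: [-2.321, 1.568, -0.202]
contact_force: [-5.4, -0.3, 12.2]
gripper_width: 0.0544
```

Emit:
drive_tool([
  [[0,0,0.05],[0,0,0],1],
  [[0,0,0.05],[0,0,0],0],
  [[0,0,0.05],[0,0,0],-0.5],
  [[0,0,0.05],[0,0,0],-0.7],
  [[0,0,0.05],[0,0,0],-0.7],
  [[0,0,0.05],[0,0,0],-0.7],
  [[0,0,0.6],[0,0,0],-0.7],
  [[0,0,1.6],[0,0,0],-0.7],
  [[-0.5,-0.3,3],[0,0,0],-0.7],
  [[-1.4,-0.8,5],[0,0,0],-0.7],
  [[-1.4,-0.8,5],[0,0,0],-0.7],
  [[-1.4,-0.8,5],[0,0,0],-0.7],
])

```text
time_s: 38.25
position: [0.4758, 0.1085, 0.1487]
tool_rot: [-2.064, 1.568, 0.055]
contact_force: [-1.0, 0.0, -0.8]
gripper_width: 0.0726
```

Run:
```python
from h import *
rep()
c,t=snap("wrist","w16");g=G(cloud(c,t));print("tcp",G(t[0][None]).round(1))
print("punch top",ext(g,44,51,(-36,29),(-35,35)))
print("button",ext(g,60,67,(-36,29),(-30,30)))
print("dish top",ext(g,44,51,(29,100),(-18,18)))
print("sill",ext(g,17.5,22,(-60,-36),(-28,28)))
snap("side","s16")
```

```text
t 38.25 pos [475.8 108.5 148.7] xax [ 0.003  0.    -1.   ] zax [-0.521  0.854 -0.001] yawz 121.4 q [ 0.55  0.17 -0.21  0.   -1.18 -1.57] F [-1.   0.  -0.8] w 0.07255568682363854
tcp [[-41.7   0.8 148.7]]
punch top (2009, 'x', array([-29.1, -17.3,  26.1]), 'y', array([-28.2,  -0.5,  27.4]), 'z', np.float64(47.3))
button (2428, 'x', array([-22.3,  -2.7,  19.1]), 'y', array([-21.2,  -0.4,  20.3]), 'z', np.float64(63.4))
dish top (2715, 'x', array([30.4, 57.4, 87.2]), 'y', array([-17.9,   0.1,  17.7]), 'z', np.float64(48.0))
sill (603, 'x', array([-43.6, -40. , -36. ]), 'y', array([-27.6,   0.1,  27.8]), 'z', np.float64(19.5))
```

View pics/w16.png

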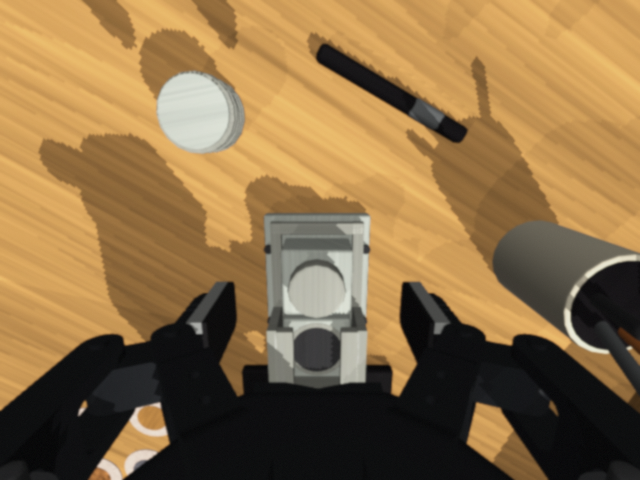

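View pics/s16.png

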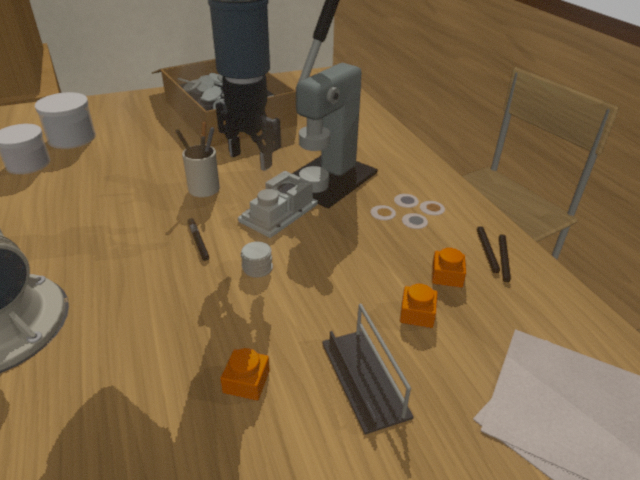

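The punch die sits flat in the near seat (button at pixel 316,290). The dish die is home behind the lips (mark at 316,350), and the shells, cup and marker have not moved.

Run:
```python
from rig import job
print(job.close_job())
```

```text
the job is handed in; nothing more can be done
None
```

Both dies are loaded in the feed guide and the job is handed in, at about 38 s of the 67 s allowed.

- **Dish die:** I took it from the rack, let it go tilted 48° on the open bench and it fell upright onto its base. I gripped it again by its sides, set it in the near seat and slid it 30 mm while holding it. I pushed it the rest of the way with the shut fingers until it stopped dead at about 16 N.
- **Punch die:** I set it in the near seat behind the dish die and released it. It is flat, with its top at 47–48 mm and its button at 63–64 mm above the bench.
- **Last checks:** The dish die's rear face was within about 1 mm of its fully home position, and placing the punch die did not shift it. The last pictures show the shells, pen cup and marker where they were. The gripper was about 150 mm above the bench and touching nothing.

**What failed or disagreed:**
- My first try at tilting the dish die, with the tool pointing outward, brought joint 5 to the end of its range (−0.07 rad). I backed out and tilted it sideways instead.
- The cameras disagreed by 1–2 mm on where the guide is, so I placed both dies by the wrist camera.
- My last check from the top camera of the seated dish die returned no points, so its home position rests on the wrist camera and the push force.

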